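Fetch the carton from behind the front stock and restore the row

TASK

The long black carton at the back of the grey stock tray has to be shipped. Stand all three things in front of it (pink carton, red-capped roll-on bottle, brown dropper bottle) upright on the blue mat so that all three wait there together, then lay the black carton flat on the middle of the brown shipping board, lengthwise along it, and only after that put the three back in the tray, each upright exactly where it stood before and the pink carton the same way round. Leave the yellow tape measure and the red pouch alone.

Things in the scene. Friction and masses are not known exactly. Their poses are not given: they have to be found in the camera images.
- black_carton: long flat black product carton, lying, 46 (x) x 160 (y) x 24 (z) mm, 60 g; origin at the centre of its underside; long side along its y. It lies behind the row of three, its near edge about 10 to 20 mm behind them, parallel to the tray's y; about 37 mm are free between it and the tray's rear lip. Grasp across its 46 mm.
- pink_carton: pale pink product carton, 51 (x) x 85 (y) x 60 (z) mm, 120 g; origin at the centre of its underside; long side along its y, about parallel to the tray's y at the start. Stands in one of the three front bays. Grasp across its 51 mm, well above the 24 mm high black carton.
- rollon_bottle: upright roll-on bottle, black body and red cap, 36 (x) x 42 (y) x 106 (z) mm; origin at the centre of its underside, z up. Stands in one of the three front bays; grasp across its x at about half height.
- dropper_bottle: upright brown glass dropper bottle with a black rubber top, round body 33 mm across and 70 mm high, 102 mm high in all, 70 g; origin at the centre of its underside, z up. Stands in one of the three front bays; grasp the body.
- stock_tray: fixed shallow grey tray, 170 (x) x 290 (y) mm, floor 4 mm thick, lip 14 mm high and 5 mm thick; origin at the centre of its underside, x to its rear. Flat yellow outlines: three front bays centred at x = -45, y = -88, 0, +88 mm, one thing in each (which one where changes, a few mm off centre), and a long rear bay at x = +17, y = 0 mm for the black carton.
- waiting_mat: fixed flat blue mat, the waiting area, 130 (x) x 240 (y) x 3 (z) mm; origin at the centre of its underside, its top 3 mm above. Room for the three things in a row along its y. It and the shipping board may be swapped.
- shipping_board: fixed flat brown cardboard shipping board, 100 (x) x 180 (y) x 3 (z) mm; origin at the centre of its underside, its top 3 mm above; long side along its y (which points roughly along the world's x).
- tape_measure_y: yellow and black tape measure, 36 x 71 x 62 mm, a bystander standing some way behind the tray; origin at the centre of its underside
- pouch: red padded pouch, 130 x 100 x 37 mm, a bystander lying behind the tape dispenser; origin at the centre of its underside
Mind the look-alikes: they are no part of the job. What is shaped like the dropper_bottle but green is not meant.

How it is judged:
By the outcome, as a careful person would: the job done as asked, in the order asked, and still so for the second after the job is handed in, with the robot touching nothing.
It also fails if it takes over 131 s, if anything falls off the work surface, if the arm or the gripper's body presses on something with over 40 N, if the wrist force passes 120 N, or if a joint passes its speed limit or range.

ROBOT

A 7-joint arm with a two-finger parallel gripper is mounted at the origin on a cart in front of the work surface, level with it; the furniture and walls round the work are solid. World frame = base frame: x ahead of the robot, y to its left, z up, the work surface at z = 0. Lengths are in m, angles in rad, forces in N, time in s.
With the tool pointing down it reaches from about 0.35 to 0.9 m from the base axis. Payload 7.2 kg.
Tool frame: the origin (TCP) lies midway between the tips of the shut fingers; the grasp point (between the pads) lies 19 mm behind it; z points along the fingers, y is the line along which they close (so a half turn about z gives the same grasp; the last joint's range is limited). The gripper opens to 88 mm and grips with 3 to 60 N. Pads are 20 mm wide; open, the fingers measure 115 mm over their backs; the gripper's body (75 mm by 178 mm) begins 61 mm behind the grasp point.
Start: joints at [-1.317, 0.411, -0.013, 1.596, 0.006, 1.134, -0.082], TCP at [0.198, 0.593, 0.223] pointing down, gripper open.
Joint ranges: [-2.95, 2.95], [-0.29, 1.99], [-1.47, 1.44], [0.14, 2.54], [-1.03, 4.17], [0.13, 1.85], [-2.86, 2.86]. Speed limits (rad/s): [2.39, 2.39, 3.01, 3.01, 3.14, 3.14, 3.14].

INTERFACE

Orientations are given as [roll, pitch, yaw] about the fixed x, y, z axes, in that order (R = Rz(yaw) Ry(pitch) Rx(roll)).
In Python, from cell import monitor, get_image, camera_info, job, find_in, outline_of gives the robot as it stands. The module is installed in compiled form; this text tells all that it offers.
- The arm moves only by the tool apply_moves, never from a script. Its argument "targets" is a list that holds one entry, the list of rows, each a list of 7 numbers: the shift along the tool's x, y, z in shares of 0.8 m (1.0 is 0.8 m), then the turn, a rotation vector about the tool's x, y, z in shares of pi/2 rad (1.0 is pi/2 rad), then the finger opening in m, from 0 to 0.0878. In form: [[[tx, ty, tz, rx, ry, rz, grip], ...]]. A call has 1 to 5 rows; each row is the pose to reach, as a shift and turn from the pose commanded when the call began, along the tool's axes at that moment; what a row does not reach only later rows make up. A row lasts 1/10 s, in which the tool goes at most 50 mm and 8.59 degrees, less where a joint would pass 70% of its speed; a pose out of reach is approached as far as the arm can. A call with a gripper value outside its range is refused whole. The fingers move at their own pace and stop on an object; "force" is the grip in N (left out, the last holds). Time passes only in rows, so rows that repeat a pose let the fingers close. It gives the time, the measured TCP pose, the force, the opening and the grip force at its end, in the units of the state.
- monitor.get_state(): the state, without advancing time (a new reading comes with each control period).
- get_image(name): name is "side" or "top"; returns the picture (384x512x3 uint8, blue, green, red); there is no depth.
- camera_info(name): a dict with "K" (3x3 intrinsics, pixels), "k1" (the pictures are not rectified: a ray, as slopes to the right and down, at radius r is drawn at 1 + k1 r^2 times it, then the intrinsics apply), "R" (3x3) and "t" (3): a world point X has camera coordinates R X + t. Camera axes: x right, y down, z forward; pixel columns grow to the right and rows downward; lengths in m; the calibration is good to about 2 mm. A picture is of the moment at which its call begins. camera_info takes no time and is no camera call.
- job.job_done(): hands the job in; it is judged then, once.
Trained networks look in the newest picture that a camera, given by its name, has taken for a name from the list of things; names that differ only in an ending like _2 or _b are one class to them, and where a whole thing is asked for, a point or a joint stands for the part that bears it (a point fixed in the world has none). Each returns a list of dicts, best first, with "score" (0 to 1); they miss things now and then, are a little off and sometimes report something else, mostly with a low value. They report only what shows in the picture. A call takes as long as a camera call. They do not tell look-alikes from the thing itself.
- find_in(camera, target): "bbox" ([left, top, right, bottom] in pixels, round what is visible of it).
- outline_of(camera, target): "mask" (384x512 bool, what is visible of it) and "bbox" ([left, top, right, bottom] in pixels, round what is visible of it).
The state is a dict: "clock": time; "q": joint angles; "joint_vel": joint speeds; "joint_torque": joint torques, N m; "ee_pos": TCP position; "orientation": TCP orientation; "wrist_force": force on the tool from outside, world axes, zero at the start; "wrist_torque": the same for the moment, N m; "gripper_width": finger opening in m; "grip_force": force on a finger pad.
Only numpy, scipy, OpenCV 4.12 (cv2) and the standard library are available. Lean on these libraries where they do the work, as an engineer would, in place of code of your own. Each camera call takes 0.05 s, during which the arm holds its last target. There are 200 camera calls.

## Working session

There is one attempt and no reset: what is moved stays moved. The work goes in short steps, Python scripts to look and compute and a tool call to move; the robot and the scene stay as the last step left them, time stands still between calls to the robot, and variables do not carry over. Pictures are saved under pics/ and viewed, at most 14 in all, crops included, and the job is handed in when it is done.

Besides the shell and the picture viewer there is one more tool, called after "Request:" by a JSON object that holds its "fn" and its "kwargs". apply_moves: Moves the arm, as the interface text tells. Its arguments: {"type":"object","properties":{"targets":{"type":"array","items":{"type":"array","items":{"type":"array","items":{"type":"number"}}}},"force":{"type":"number"}},"required":["targets"]}

```bash
mkdir -p pics; ls
python3 - <<'E'
from cell import *
import cv2
for n in("top","side"):
    cv2.imwrite(f"pics/{n}0.png",cv2.resize(get_image(n),(800,600)))
    c=camera_info(n);print(n,c)
    for t in["black_carton","pink_carton","rollon_bottle","dropper_bottle","stock_tray","waiting_mat","shipping_board"]:
        print(t,[(d["bbox"],round(d["score"],2)) for d in find_in(n,t)][:3])
print(monitor.get_state())
E
```

```text
pics
top {'K': array([[412.36221388,   0.        , 253.81715819],
       [  0.        , 412.36221388, 190.09552163],
       [  0.        ,   0.        ,   1.        ]]), 'k1': -0.1163520880208162, 'R': array([[-0.02000811, -0.99974033, -0.01090612],
       [-0.98735011,  0.02147388, -0.15709434],
       [ 0.15728775,  0.007625  , -0.98752338]]), 't': array([-0.00660575,  0.5667164 ,  0.95871939])}
black_carton [([120.2, 199.3, 182.7, 221.0], 0.77)]
pink_carton [([99.6, 223.4, 141.1, 242.9], 0.78), ([187.0, 223.2, 198.7, 237.7], 0.71)]
rollon_bottle [([142.0, 227.4, 167.1, 242.5], 0.86)]
dropper_bottle [([185.3, 221.7, 199.8, 238.2], 0.66), ([340.6, 179.0, 355.0, 198.8], 0.64)]
stock_tray [([102.8, 178.9, 216.6, 249.4], 0.97)]
waiting_mat [([236.5, 209.6, 333.7, 271.1], 0.77)]
shipping_board [([366.9, 177.6, 408.1, 249.7], 0.58), ([227.9, 113.8, 272.5, 163.5], 0.5)]
side {'K': array([[399.39015961,   0.        , 250.49069816],
       [  0.        , 399.39015961, 191.33362882],
       [  0.        ,   0.        ,   1.        ]]), 'k1': 0.026902924341701287, 'R': array([[-0.99719498, -0
[... 577 characters left out ...]
clock': 0.8, 'q': array([-1.31720764,  0.41104466, -0.01266898,  1.59622515,  0.00560858,
        1.1342975 , -0.08221581]), 'joint_vel': array([ 0.0014207 ,  0.00049945,  0.00020312,  0.00219656, -0.00169059,
        0.00020003, -0.00120315]), 'joint_torque': array([-1.75274599e-03, -5.87654364e+01,  6.39518257e-01, -2.91363144e+01,
       -5.39198087e-02,  1.01404003e-02,  2.78929468e-05]), 'ee_pos': array([0.1976948 , 0.59290409, 0.22267785]), 'orientation': array([3.14153044e+00, 1.57932505e-05, 2.81977280e+00]), 'wrist_force': array([0.43808843, 0.69773765, 0.03059982]), 'wrist_torque': array([0.04861961, 0.0093732 , 0.00078709]), 'grip_force': 0.0, 'gripper_width': 0.08771999044177249}
```

View pics/top0.png

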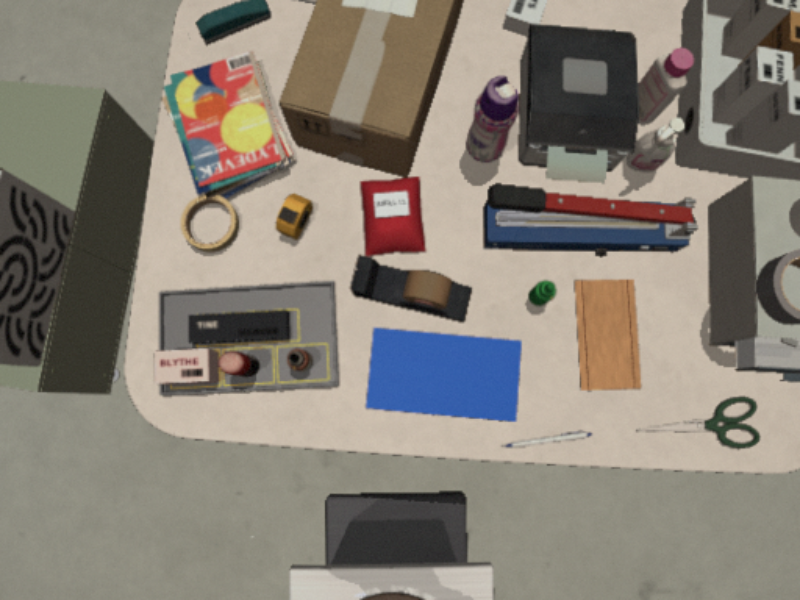

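View pics/side0.png

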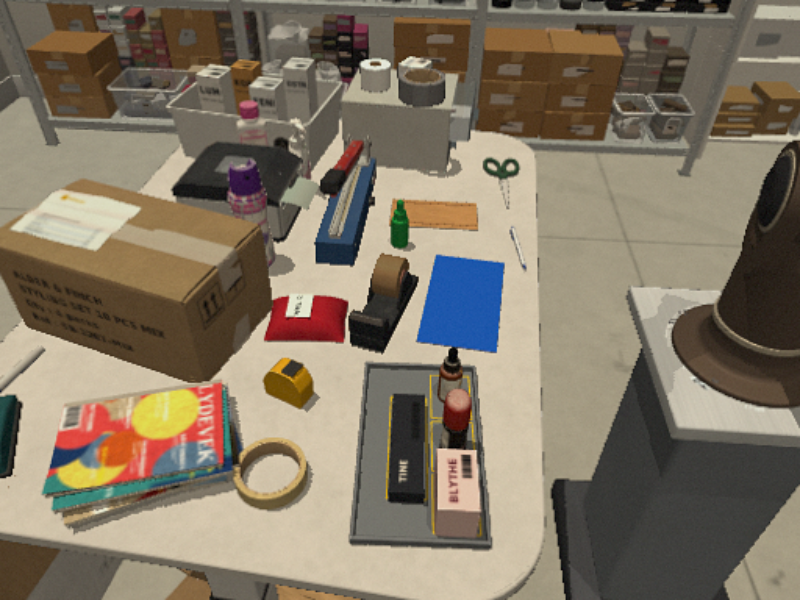

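```bash
cat > h.py <<'E'
import numpy as np, cv2
from scipy.optimize import minimize
from cell import *
CI={n:camera_info(n) for n in("top","side")}
def proj(n,X):
    c=CI[n];P=np.atleast_2d(X)@c["R"].T+c["t"];s=P[:,:2]/P[:,2:]
    s=s*(1+c["k1"]*(s**2).sum(1,keepdims=True))
    return s*c["K"][0,0]+c["K"][:2,2]
def unproj(n,px,z):
    c=CI[n];d=(np.atleast_2d(px)-c["K"][:2,2])/c["K"][0,0];s=d.copy()
    for _ in range(20): s=d/(1+c["k1"]*(s**2).sum(1,keepdims=True))
    r=np.c_[s,np.ones(len(s))]@c["R"];o=-c["R"].T@c["t"]
    return o+r*((z-o[2])/r[:,2])[:,None]
def box(a,b,z0,z1): return [np.array([[x,y,z] for x in(-a/2,a/2) for y in(-b/2,b/2) for z in(z0,z1)])]
def cyl(*s):
    out=[];t=np.linspace(0,2*np.pi,25)[:-1]
    for rx,ry,z0,z1 in s: out.append(np.array([[rx*np.cos(u),ry*np.sin(u),z] for u in t for z in(z0,z1)]))
    return out
F=.004
M={"black_carton":box(.046,.16,F,F+.024),"pink_carton":box(.051,.085,F,F+.06),
"rollon_bottle":cyl((.018,.021,F,F+.106)),"dropper_bottle":cyl((.0165,.0165,F,F+.066),(.009,.009,F+.066,F+.102)),
"stock_tray":box(.17,.29,0,.014),"waiting_mat":box(.13,.24,0,.003),"shipping_board":box(.10,.18,0,.003)}
S=4
def sil(n,name,p,dz=0):
    m=np.zeros((384*S,512*S),np.uint8);c,s=np.cos(p[2]),np.sin(p[2])
    for V in M[name]:
        W=np.c_[c*V[:,0]-s*V[:,1]+p[0],s*V[:,0]+c*V[:,1]+p[1],V[:,2]+dz]
        q=((proj(n,W)+.5)*S-.5)
        cv2.fillPoly(m,[cv2.convexHull(np.round(q*16).astype(np.int32))],1,shift=4)
    return m>0
def up(m): return cv2.resize(m.astype(np.float32),None,fx=S,fy=S,interpolation=cv2.INTER_LINEAR)>.5
def fit(name,masks,p0,dz=0,yaw=True):
    mm={n:up(m) for n,m in masks.items()}
    def f(v):
        p=[v[0],v[1],v[2] if yaw else p0[2]];e=0
        for n,m in mm.items():
            s=sil(n,name,p,dz);e+=1-(s&m).sum()/(s|m).sum()
        return e/len(mm)
    v0=np.array(p0,float);k=3 if yaw else 2
    sx=np.vstack([v0[:k]]+[v0[:k]+d for d in np.diag([.015,.015,.15])[:k,:k]])
    r=minimize(f,v0[:k],method="Nelder-Mead",options=dict(initial_simplex=sx,xatol=1e-4,fatol=1e-4))
    return np.r_[r.x,[] if yaw else p0[2]],r.fun
def masks(name,near=None):
    o={}
    for n in("top","side"):
        L=outline_of(n,name)
        if near is not None and L:
            q=proj(n,[*near,.03])[0]
            L=[d for d in L if np.hypot((d["bbox"][0]+d["bbox"][2])/2-q[0],(d["bbox"][1]+d["bbox"][3])/2-q[1])<40]
        if L:o[n]=L[0]["mask"]
    return o
E
cat > m.py <<'E'
from h import *
get_image("top");get_image("side")
near={k:unproj("top",[px],z)[0] for k,px,z in [("stock_tray",(159,217),.01),("waiting_mat",(284,240),.003),("shipping_board",(388,213),.003),("black_carton",(153,210),.03),("pink_carton",(117,233),.06),("rollon_bottle",(154,234),.06),("dropper_bottle",(192,231),.06)]}
import pickle;sv={}
for k,p in near.items():
    ms=masks(k,p[:2]);sv[k]=ms
    y0=1.57 if k=="shipping_board" else 0
    print(k,p.round(3),list(ms))
    for sub in [ms]+[{n:m} for n,m in ms.items()]:
        r,e=fit(k,sub,[p[0],p[1],y0],yaw=k!="dropper_bottle");print("   ",list(sub),r.round(4),round(e,3))
pickle.dump(sv,open("masks0.pkl","wb"))
E
python3 m.py
```

```text
stock_tray [0.509 0.222 0.01 ] ['top', 'side']
    ['top', 'side'] [0.5116 0.2254 0.0362] 0.401
    ['top'] [0.5108 0.2261 0.0364] 0.375
    ['side'] [0.5122 0.2263 0.0386] 0.425
waiting_mat [ 0.446 -0.091  0.003] ['top']
    ['top'] [ 0.4479 -0.0909 -0.1147] 0.023
    ['top'] [ 0.4479 -0.0909 -0.1147] 0.023
shipping_board [ 0.507 -0.357  0.003] ['top', 'side']
    ['top', 'side'] [ 0.5065 -0.3586  1.5762] 0.16
    ['top'] [ 0.5064 -0.3586  1.5767] 0.039
    ['side'] [ 0.5019 -0.3612  1.5132] 0.272
black_carton [0.524 0.232 0.03 ] ['top', 'side']
    ['top', 'side'] [0.529  0.2352 0.036 ] 0.071
    ['top'] [0.5287 0.2354 0.0297] 0.072
    ['side'] [0.5289 0.2351 0.0309] 0.067
pink_carton [0.467 0.312 0.06 ] ['top', 'side']
    ['top', 'side'] [0.4652 0.3135 0.0356] 0.048
    ['top'] [0.4646 0.3134 0.0363] 0.036
    ['side'] [0.4656 0.3135 0.015 ] 0.046
rollon_bottle [0.463 0.221 0.06 ] ['top', 'side']
    ['top', 'side'] [ 0.4669  0.224  -0.024 ] 0.171
    ['top'] [0.4677 0.2229 0.0421] 0.123
    ['side'] [0.4662 0.2202 0.077 ] 0.209
dropper_bottle [0.469 0.13  0.06 ] ['top', 'side']
    ['top', 'side'] [0.4733 0.1343 0.    ] 0.265
    ['top'] [0.4729 0.1344 0.    ] 0.121
    ['side'] [0.4738 0.1303 0.    ] 0.393
```

```bash
cat > go.py <<'E'
# usage: go.py x y z yaw  -> row from the present pose (tool axes)
import sys;from h import *
from scipy.spatial.transform import Rotation as Ro
x=[float(a) for a in sys.argv[1:]]
s=monitor.get_state();R=Ro.from_euler("xyz",s["orientation"])
for i in range(0,len(x),4):
    D=Ro.from_euler("xyz",[np.pi,0,x[i+3]])
    print((R.inv().apply(np.array(x[i:i+3])-s["ee_pos"])).round(4),(R.inv()*D).as_rotvec().round(4))
print(s["clock"],s["ee_pos"].round(4),s["orientation"].round(4),s["wrist_force"].round(1),s["gripper_width"].round(4))
E
python3 - <<'E'
from h import *
k=1/1.5625
print("green", unproj("side",[(256,157)],0).round(3),unproj("top",[(347.5,187)],.04).round(3))
print("disp top-view corners z=.04",unproj("top",np.array([(352,290),(465,320),(470,285),(360,257)])*k,.04).round(3))
print("disp side bottom",unproj("side",np.array([(352,345),(383,350),(417,280)])*k,0.0).round(3))
for z in(.05,.08,.11): print("disp side top",unproj("side",np.array([(390,256)])*k,z).round(3))
import pickle;sv=pickle.load(open("masks0.pkl","rb"))
print("mat in mask box", cv2.minAreaRect(unproj("top",cv2.findContours(sv["waiting_mat"]["top"].astype(np.uint8),0,1)[0][0][:,0].astype(float),.003)[:,:2].astype(np.float32)))
for n,px in(("top",(160,292)),("top",(335,283)),("top",(338,387))): print(unproj(n,np.array([px])*k,.014).round(3))
E
python3 go.py .465 .3135 .2 1.606
```

```text
green [[ 0.568 -0.242 -0.   ]] [[ 0.57  -0.249  0.04 ]]
disp top-view corners z=.04 [[ 0.58   0.051  0.04 ]
 [ 0.529 -0.124  0.04 ]
 [ 0.584 -0.134  0.04 ]
 [ 0.633  0.038  0.04 ]]
disp side bottom [[ 0.628  0.038  0.   ]
 [ 0.577  0.045  0.   ]
 [ 0.531 -0.138  0.   ]]
disp side top [[ 0.581 -0.14   0.05 ]]
disp side top [[ 0.578 -0.1    0.08 ]]
disp side top [[ 0.575 -0.06   0.11 ]]
mat in mask box ((0.4477309286594391, -0.09027023613452911), (0.24086736142635345, 0.1304696798324585), 83.85094451904297)
[[0.588 0.37  0.014]]
[[0.596 0.081 0.014]]
[[0.43  0.077 0.014]]
[-0.342  -0.1805  0.0227] [ 1.0000e-04 -0.0000e+00  1.2137e+00]Traceback (most recent call last):
  File "go.py", line 9, in <module>
    print(s["clock"],s["ee_pos"].round(4),s["orientation"].round(4),s["wrist_force"].round(1),s["gripper_width"].round(4))
                                                                                              ^^^^^^^^^^^^^^^^^^^^^^^^
AttributeError: 'float' object has no attribute 'round'
```

```bash
sed -i 's/s\["gripper_width"\].round(4)/round(s["gripper_width"],4),round(s["grip_force"],1)/' go.py; python3 go.py .31 .36 .2 1.606
```

```text
[-0.1802 -0.1855  0.0227] [ 1.0000e-04 -0.0000e+00  1.2137e+00]
1.6 [0.1977 0.5929 0.2227] [ 3.1415 -0.      2.8197] [-0.4  0.3 -0.5] 0.0877 0.0
```

Units first: shifts go in shares of 0.8 m and turns go in shares of pi/2 rad. So -0.185 m / 0.8 = -0.2313, -0.18 m / 0.8 = -0.225, 0.7 rad / 1.5708 = 0.4456.

Request:
{"fn": "apply_moves", "kwargs": {"targets": [[[-0.045,-0.045,0.0063,0,0,0.0891,0.07],[-0.0875,-0.0875,0.0125,0,0,0.1783,0.07],[-0.1313,-0.1313,0.0188,0,0,0.2674,0.07],[-0.175,-0.175,0.025,0,0,0.3565,0.07],[-0.225,-0.2313,0.0288,0,0,0.4456,0.07]]]}}

```text
clock: 2.1
ee_pos: [0.3066, 0.3681, 0.2]
orientation: [3.141, -0.0, 2.114]
wrist_force: [1.9, -0.8, -0.3]
gripper_width: 0.07
grip_force: 0.0
```

```bash
python3 go.py .465 .3135 .18 1.606
```

```text
[-0.1286  0.1074  0.02  ] [ 3.000e-04 -3.000e-04  5.078e-01]
2.1 [0.3066 0.3681 0.2   ] [ 3.1412e+00 -3.0000e-04  2.1138e+00] [ 1.9 -0.8 -0.3] 0.07 0.0
```

In the tool's units: -0.128 m / 0.8 = -0.16, -0.07 m / 0.8 = -0.0875, 0.508 rad / 1.5708 = 0.3234.

Request:
{"fn": "apply_moves", "kwargs": {"targets": [[[-0.0438,0.0375,0.0063,0,0,0.0828,0.07],[-0.0875,0.075,0.0125,0,0,0.1655,0.07],[-0.125,0.1063,0.0188,0,0,0.2483,0.07],[-0.16,0.1338,0.025,0,0,0.3234,0.07],[-0.16,0.1338,0.025,0,0,0.3234,0.07]]]}}

```text
clock: 2.6
ee_pos: [0.4682, 0.3133, 0.1797]
orientation: [3.139, 0.002, 1.602]
wrist_force: [-0.4, 0.5, -0.1]
gripper_width: 0.0699
grip_force: 0.0
```

Request:
{"fn": "apply_moves", "kwargs": {"targets": [[[0,0,0,0,0,0,0.07],[0,0,0,0,0,0,0.07]]]}}

```text
clock: 2.8
ee_pos: [0.4629, 0.3173, 0.1801]
orientation: [-3.141, -0.0, 1.614]
wrist_force: [-0.8, 0.1, -0.1]
gripper_width: 0.0698
grip_force: 0.0
```

```bash
python3 go.py .465 .3135 .036 1.606
```

```text
[-0.004   0.0021  0.1441] [-0.0008 -0.0004  0.0082]
2.8 [0.4629 0.3173 0.1801] [-3.1408e+00 -4.0000e-04  1.6142e+00] [-0.8  0.1 -0.1] 0.0698 0.0
```

In the tool's units: 0.08 m / 0.8 = 0.1, 0.06 m / 0.8 = 0.075, 0.008 rad / 1.5708 = 0.0051.

Request:
{"fn": "apply_moves", "kwargs": {"targets": [[[-0.005,0.0025,0.0375,0,0,0.0051,0.07],[-0.005,0.0025,0.075,0,0,0.0051,0.07],[-0.005,0.0025,0.1,0,0,0.0051,0.07],[-0.005,0.0025,0.1,0,0,0.0051,0.07]]]}}

```text
clock: 3.2
ee_pos: [0.4634, 0.3127, 0.098]
orientation: [-3.138, 0.002, 1.607]
wrist_force: [0.7, -1.7, -0.1]
gripper_width: 0.07
grip_force: 0.0
```

```bash
python3 go.py .465 .3135 .036 1.606
```

```text
[0.0009 0.0019 0.062 ] [-0.004   0.0022  0.0007]
3.2 [0.4634 0.3127 0.098 ] [-3.1376e+00  2.2000e-03  1.6067e+00] [ 0.7 -1.7 -0.1] 0.07 0.0
```

In the tool's units: 0.062 m / 0.8 = 0.0775, 0.059 m / 0.8 = 0.0738.

Request:
{"fn": "apply_moves", "kwargs": {"targets": [[[0,0.0013,0.0313,0,0,0,0.07],[0,0.0013,0.0563,0,0,0,0.07],[0,0.0013,0.0738,0,0,0,0.07],[0,0.0013,0.0775,0,0,0,0.07],[0,0.0013,0.0775,0,0,0,0.07]]]}}

```text
clock: 3.7
ee_pos: [0.4671, 0.3131, 0.0386]
orientation: [3.142, -0.0, 1.604]
wrist_force: [0.9, 0.0, 0.9]
gripper_width: 0.0702
grip_force: 0.0
```

Request:
{"fn": "apply_moves", "kwargs": {"targets": [[[0,0,0,0,0,0,0.07],[0,0,0,0,0,0,0.07]]]}}

```text
clock: 3.9
ee_pos: [0.4677, 0.3131, 0.0392]
orientation: [3.14, -0.001, 1.604]
wrist_force: [-0.2, 0.3, -0.0]
gripper_width: 0.0701
grip_force: 0.0
```

In the tool's units: 0.003 m / 0.8 = 0.0038, -0.0025 m / 0.8 = -0.0031.

Request:
{"fn": "apply_moves", "kwargs": {"targets": [[[0,-0.0031,0.0038,0,0,0,0.07],[0,-0.0031,0.0038,0,0,0,0.07],[0,-0.0031,0.0038,0,0,0,0.058],[0,-0.0031,0.0038,0,0,0,0.058]]]}}

```text
clock: 4.3
ee_pos: [0.4647, 0.3126, 0.0352]
orientation: [3.141, -0.0, 1.604]
wrist_force: [-0.5, -0.5, -0.2]
gripper_width: 0.0591
grip_force: 0.0
```

Request:
{"fn": "apply_moves", "kwargs": {"targets": [[[0,0,0,0,0,0,0.04],[0,0,0,0,0,0,0.04],[0,0,0,0,0,0,0.04],[0,0,0,0,0,0,0.04]]], "force": 15}}

```text
clock: 4.7
ee_pos: [0.4649, 0.3126, 0.0353]
orientation: [3.141, -0.0, 1.604]
wrist_force: [0.2, 0.5, -0.4]
gripper_width: 0.0503
grip_force: 15.0
```

```bash
python3 go.py .465 .3135 .2 1.606
```

```text
[ 0.0009  0.0002 -0.1647] [ 0.0005 -0.0002 -0.0024]
4.7 [0.4649 0.3126 0.0353] [ 3.1411e+00 -2.0000e-04  1.6036e+00] [ 0.2  0.5 -0.4] 0.0503 15.0
```

In the tool's units: -0.15 m / 0.8 = -0.1875, -0.13 m / 0.8 = -0.1625.

Request:
{"fn": "apply_moves", "kwargs": {"targets": [[[0,0,-0.025,0,0,0,0.04],[0,0,-0.0688,0,0,0,0.04],[0,0,-0.1188,0,0,0,0.04],[-0.025,-0.0013,-0.1625,0,0,0,0.04],[-0.0625,-0.0038,-0.1875,0,0,0,0.04]]]}}

```text
clock: 5.2
ee_pos: [0.4636, 0.264, 0.1876]
orientation: [3.139, -0.002, 1.607]
wrist_force: [0.4, -0.8, -1.4]
gripper_width: 0.0498
grip_force: 15.0
```

In the tool's units: -0.22 m / 0.8 = -0.275, -0.175 m / 0.8 = -0.2188.

Request:
{"fn": "apply_moves", "kwargs": {"targets": [[[-0.05,-0.0038,0,0,0,0,0.04],[-0.1063,-0.0075,0,0,0,0,0.04],[-0.1625,-0.0113,0,0,0,0,0.04],[-0.2188,-0.015,0,0,0,0,0.04],[-0.275,-0.0188,0,0,0,0,0.04]]]}}

```text
clock: 5.7
ee_pos: [0.4547, 0.0405, 0.1851]
orientation: [-3.141, -0.0, 1.604]
wrist_force: [0.8, 0.0, -1.3]
gripper_width: 0.0499
grip_force: 15.0
```

In the tool's units: -0.07 m / 0.8 = -0.0875, -0.06 m / 0.8 = -0.075.

Request:
{"fn": "apply_moves", "kwargs": {"targets": [[[-0.0438,-0.0025,0,0,0,0,0.04],[-0.075,-0.0038,0,0,0,0,0.04],[-0.0875,-0.0038,0,0,0,0,0.04],[-0.0875,-0.0038,0,0,0,0,0.04],[-0.0875,-0.0038,0,0,0,0,0.04]]]}}

```text
clock: 6.2
ee_pos: [0.4549, -0.0266, 0.185]
orientation: [-3.141, -0.0, 1.605]
wrist_force: [0.6, 0.6, -1.5]
gripper_width: 0.0504
grip_force: 15.0
```

```bash
python3 go.py .4555 -.0265 .036 1.604
```

```text
[-0.      0.0007  0.149 ] [-0.0004 -0.0005  0.0009]
6.2 [ 0.4549 -0.0266  0.185 ] [-3.1412e+00 -5.0000e-04  1.6049e+00] [ 0.6  0.6 -1.5] 0.0504 15.0
```

In the tool's units: 0.143 m / 0.8 = 0.1788, 0.14 m / 0.8 = 0.175.

Request:
{"fn": "apply_moves", "kwargs": {"targets": [[[0,0,0.05,0,0,0,0.04],[0,0,0.1,0,0,0,0.04],[0,0,0.15,0,0,0,0.04],[0,0,0.175,0,0,0,0.04],[0,0,0.1788,0,0,0,0.04]]]}}

```text
clock: 6.7
ee_pos: [0.4531, -0.0262, 0.0397]
orientation: [-3.136, 0.0, 1.606]
wrist_force: [0.1, -0.1, -0.2]
gripper_width: 0.0502
grip_force: 15.0
```

In the tool's units: 0.0075 m / 0.8 = 0.0094, 0.006 m / 0.8 = 0.0075.

Request:
{"fn": "apply_moves", "kwargs": {"targets": [[[0,0,0.0038,0,0,0,0.04],[0,0,0.0075,0,0,0,0.04],[0,0,0.0094,0,0,0,0.04],[0,0,0.0094,0,0,0,0.04]]]}}

```text
clock: 7.1
ee_pos: [0.4554, -0.0276, 0.0353]
orientation: [3.14, -0.0, 1.604]
wrist_force: [-0.3, 0.3, -2.0]
gripper_width: 0.0501
grip_force: 15.0
```

In the tool's units: 0.001 m / 0.8 = 0.0013.

Request:
{"fn": "apply_moves", "kwargs": {"targets": [[[0,0,0.0013,0,0,0,0.04],[0,0,0.0013,0,0,0,0.04],[0,0,0.0013,0,0,0,0.058],[0,0,0.0013,0,0,0,0.066],[0,0,0.0013,0,0,0,0.066]]]}}

```text
clock: 7.6
ee_pos: [0.4549, -0.0279, 0.0337]
orientation: [3.142, -0.0, 1.604]
wrist_force: [1.1, -0.7, -0.6]
gripper_width: 0.0657
grip_force: 0.0
```

In the tool's units: -0.155 m / 0.8 = -0.1938, -0.14 m / 0.8 = -0.175.

Request:
{"fn": "apply_moves", "kwargs": {"targets": [[[0,0,-0.025,0,0,0,0.066],[0,0,-0.075,0,0,0,0.066],[0,0,-0.1313,0,0,0,0.066],[0.025,0,-0.175,0,0,0,0.066],[0.0625,0,-0.1938,0,0,0,0.066]]]}}

```text
clock: 8.1
ee_pos: [0.4546, 0.0211, 0.1919]
orientation: [3.137, -0.001, 1.6]
wrist_force: [0.5, 0.3, 0.5]
gripper_width: 0.0665
grip_force: 0.0
```

```bash
python3 go.py .4665 .2215 .185 1.604
python3 - <<'E'
from h import *
get_image("top");get_image("side")
for k,p,c in(("pink_carton",(.455,-.0265),1),("rollon_bottle",(.467,.222),0),("dropper_bottle",(.473,.132),0)):
    ms=masks(k,p);print(k,list(ms))
    for sub in [ms]+[{n:m} for n,m in ms.items()]:
        r,e=fit(k,sub,[*p,0.036],dz=-.001*c,yaw=c==1);print("   ",r.round(4),round(e,3))
E
```

```text
[0.1999 0.0177 0.0071] [ 0.0047 -0.0009 -0.0041]
8.1 [0.4546 0.0211 0.1919] [ 3.1369e+00 -9.0000e-04  1.5999e+00] [0.5 0.3 0.5] 0.0665 0.0
pink_carton ['top', 'side']
    [ 0.454  -0.027   0.0094] 0.373
    [ 0.4494 -0.0323  0.1616] 0.698
    [ 0.4542 -0.0271  0.0231] 0.046
rollon_bottle ['top', 'side']
    [0.4668 0.2247 0.036 ] 0.138
    [0.4663 0.2228 0.036 ] 0.157
    [0.4673 0.2258 0.036 ] 0.117
dropper_bottle ['side']
    [0.4737 0.1343 0.036 ] 0.35
    [0.4737 0.1343 0.036 ] 0.35
```

In the tool's units: 0.202 m / 0.8 = 0.2525, 0.175 m / 0.8 = 0.2188.

Request:
{"fn": "apply_moves", "kwargs": {"targets": [[[0.0563,0.0038,0,0,0,0,0.06],[0.1125,0.0088,0,0,0,0,0.06],[0.1688,0.0138,0,0,0,0,0.06],[0.2188,0.0188,0,0,0,0,0.06],[0.2525,0.0225,0,0,0,0,0.06]]]}}

```text
clock: 9.0
ee_pos: [0.4642, 0.2268, 0.1878]
orientation: [-3.141, 0.0, 1.605]
wrist_force: [0.5, 0.2, -0.9]
gripper_width: 0.0599
grip_force: 0.0
```

Request:
{"fn": "apply_moves", "kwargs": {"targets": [[[0,0,0,0,0,0,0.06],[0,0,0,0,0,0,0.06],[0,0,0,0,0,0,0.06]]]}}

```text
clock: 9.3
ee_pos: [0.4647, 0.2227, 0.1882]
orientation: [-3.141, 0.001, 1.602]
wrist_force: [-0.5, -0.3, -0.7]
gripper_width: 0.0601
grip_force: 0.0
```

```bash
python3 go.py .4667 .2235 .038 1.606
```

```text
[0.0009 0.0022 0.1502] [-0.0007  0.0011 -0.0045]
9.3 [0.4647 0.2227 0.1882] [-3.1409e+00  1.1000e-03  1.6015e+00] [-0.5 -0.3 -0.7] 0.0601 0.0
```

In the tool's units: 0.15 m / 0.8 = 0.1875, 0.001 m / 0.8 = 0.0013.

Request:
{"fn": "apply_moves", "kwargs": {"targets": [[[0.0013,0.0025,0.05,0,0,0,0.06],[0.0013,0.0025,0.1,0,0,0,0.06],[0.0013,0.0025,0.15,0,0,0,0.06],[0.0013,0.0025,0.1813,0,0,0,0.06],[0.0013,0.0025,0.1875,0,0,0,0.06]]]}}

```text
clock: 9.8
ee_pos: [0.465, 0.223, 0.0362]
orientation: [-3.138, 0.003, 1.602]
wrist_force: [0.4, -0.0, 0.0]
gripper_width: 0.0599
grip_force: 0.0
```

Request:
{"fn": "apply_moves", "kwargs": {"targets": [[[0,0,0,0,0,0,0.06],[0,0,0,0,0,0,0.06],[0,0,0,0,0,0,0.06]]]}}

```text
clock: 10.1
ee_pos: [0.4675, 0.2259, 0.0402]
orientation: [3.139, -0.002, 1.603]
wrist_force: [0.2, -0.2, -0.6]
gripper_width: 0.0596
grip_force: 0.0
```

In the tool's units: -0.001 m / 0.8 = -0.0013.

Request:
{"fn": "apply_moves", "kwargs": {"targets": [[[-0.0013,0,0.0013,0,0,0,0.06],[-0.0013,0,0.0013,0,0,0,0.045],[-0.0013,0,0.0013,0,0,0,0.028],[-0.0013,0,0.0013,0,0,0,0.025],[-0.0013,0,0.0013,0,0,0,0.025]]], "force": 15}}

```text
clock: 10.6
ee_pos: [0.4667, 0.2247, 0.0378]
orientation: [3.141, -0.0, 1.604]
wrist_force: [-0.6, -0.2, 0.8]
gripper_width: 0.0338
grip_force: 15.0
```

Request:
{"fn": "apply_moves", "kwargs": {"targets": [[[0,0,0,0,0,0,0.025],[0,0,0,0,0,0,0.025]]]}}

```text
clock: 10.8
ee_pos: [0.4667, 0.2247, 0.0377]
orientation: [3.141, -0.0, 1.604]
wrist_force: [0.4, -0.5, 1.6]
gripper_width: 0.034
grip_force: 15.0
```

```bash
python3 go.py .4455 -.113 .2 1.604
```

```text
[-0.3368 -0.0323 -0.1623] [ 0.0003 -0.0002 -0.0002]
10.8 [0.4667 0.2247 0.0377] [ 3.1413e+00 -2.0000e-04  1.6038e+00] [ 0.4 -0.5  1.6] 0.034 15.0
```

In the tool's units: -0.155 m / 0.8 = -0.1938, -0.13 m / 0.8 = -0.1625.

Request:
{"fn": "apply_moves", "kwargs": {"targets": [[[0,0,-0.025,0,0,0,0.025],[0,0,-0.0688,0,0,0,0.025],[0,0,-0.1188,0,0,0,0.025],[0,0,-0.1625,0,0,0,0.025],[-0.0375,-0.0038,-0.1938,0,0,0,0.025]]]}}

```text
clock: 11.3
ee_pos: [0.4648, 0.1979, 0.1947]
orientation: [3.14, -0.002, 1.609]
wrist_force: [0.6, 0.5, -0.4]
gripper_width: 0.0337
grip_force: 15.0
```

In the tool's units: -0.22 m / 0.8 = -0.275, -0.175 m / 0.8 = -0.2188.

Request:
{"fn": "apply_moves", "kwargs": {"targets": [[[-0.05,-0.0038,0,0,0,0,0.025],[-0.1063,-0.01,0,0,0,0,0.025],[-0.1625,-0.015,0,0,0,0,0.025],[-0.2188,-0.0213,0,0,0,0,0.025],[-0.275,-0.0263,0,0,0,0,0.025]]]}}

```text
clock: 11.8
ee_pos: [0.4499, -0.0277, 0.1926]
orientation: [-3.141, -0.0, 1.604]
wrist_force: [0.5, -0.1, -0.1]
gripper_width: 0.0337
grip_force: 15.0
```

In the tool's units: -0.087 m / 0.8 = -0.1088, -0.07 m / 0.8 = -0.0875.

Request:
{"fn": "apply_moves", "kwargs": {"targets": [[[-0.05,-0.0038,0,0,0,0,0.025],[-0.0875,-0.0075,0,0,0,0,0.025],[-0.1088,-0.01,0,0,0,0,0.025],[-0.1088,-0.01,0,0,0,0,0.025],[-0.1088,-0.01,0,0,0,0,0.025]]]}}

```text
clock: 12.3
ee_pos: [0.4454, -0.1129, 0.1924]
orientation: [-3.141, -0.0, 1.603]
wrist_force: [0.5, 0.6, -0.6]
gripper_width: 0.0336
grip_force: 15.0
```

```bash
python3 go.py .4455 -.113 .037 1.604
```

```text
[-0.0002  0.0002  0.1554] [-0.0006 -0.0004 -0.0009]
12.3 [ 0.4454 -0.1129  0.1924] [-3.1410e+00 -4.0000e-04  1.6031e+00] [ 0.5  0.6 -0.6] 0.0336 15.0
```

In the tool's units: 0.147 m / 0.8 = 0.1838, 0.142 m / 0.8 = 0.1775.

Request:
{"fn": "apply_moves", "kwargs": {"targets": [[[0,0,0.05,0,0,0,0.025],[0,0,0.1,0,0,0,0.025],[0,0,0.15,0,0,0,0.025],[0,0,0.1775,0,0,0,0.025],[0,0,0.1838,0,0,0,0.025]]]}}

```text
clock: 12.8
ee_pos: [0.444, -0.1115, 0.0433]
orientation: [-3.137, -0.001, 1.606]
wrist_force: [-0.1, -0.0, -1.1]
gripper_width: 0.0336
grip_force: 15.0
```

Request:
{"fn": "apply_moves", "kwargs": {"targets": [[[0,0,0.0038,0,0,0,0.025],[0,0,0.0075,0,0,0,0.025],[0,0,0.0094,0,0,0,0.025],[0,0,0.0094,0,0,0,0.025],[0,0,0.0094,0,0,0,0.025]]]}}

```text
clock: 13.3
ee_pos: [0.4461, -0.1132, 0.0388]
orientation: [3.14, -0.0, 1.604]
wrist_force: [0.4, 0.9, -0.1]
gripper_width: 0.0337
grip_force: 15.0
```

In the tool's units: 0.0015 m / 0.8 = 0.0019.

Request:
{"fn": "apply_moves", "kwargs": {"targets": [[[0,0,0.0019,0,0,0,0.025],[0,0,0.0019,0,0,0,0.025],[0,0,0.0019,0,0,0,0.04],[0,0,0.0019,0,0,0,0.055],[0,0,0.0019,0,0,0,0.055]]]}}

```text
clock: 13.8
ee_pos: [0.4457, -0.1133, 0.0367]
orientation: [3.142, -0.0, 1.604]
wrist_force: [-0.1, 0.6, 1.0]
gripper_width: 0.0524
grip_force: 0.0
```

In the tool's units: -0.155 m / 0.8 = -0.1938, -0.145 m / 0.8 = -0.1813.

Request:
{"fn": "apply_moves", "kwargs": {"targets": [[[0,0,-0.025,0,0,0,0.055],[0,0,-0.075,0,0,0,0.055],[0,0,-0.1313,0,0,0,0.055],[0,0,-0.1813,0,0,0,0.055],[0.0375,0,-0.1938,0,0,0,0.055]]]}}

```text
clock: 14.3
ee_pos: [0.4467, -0.0865, 0.1957]
orientation: [3.135, 0.001, 1.598]
wrist_force: [0.5, 0.5, 0.2]
gripper_width: 0.0548
grip_force: 0.0
```

```bash
python3 go.py .4735 .1335 .185 1.604
```

```text
[0.2192 0.0328 0.0107] [ 0.0068  0.0009 -0.006 ]
14.3 [ 0.4467 -0.0865  0.1957] [3.1348e+00 9.0000e-04 1.5980e+00] [0.5 0.5 0.2] 0.0548 0.0
```

In the tool's units: 0.217 m / 0.8 = 0.2713, 0.034 m / 0.8 = 0.0425.

Request:
{"fn": "apply_moves", "kwargs": {"targets": [[[0.0563,0.0088,0,0,0,0,0.06],[0.1125,0.0175,0,0,0,0,0.06],[0.1688,0.0263,0,0,0,0,0.06],[0.225,0.035,0,0,0,0,0.06],[0.2713,0.0425,0,0,0,0,0.06]]]}}

```text
clock: 14.8
ee_pos: [0.4713, 0.1375, 0.1917]
orientation: [3.141, -0.001, 1.605]
wrist_force: [-0.1, -0.3, -0.0]
gripper_width: 0.0602
grip_force: 0.0
```

Request:
{"fn": "apply_moves", "kwargs": {"targets": [[[0,0,0,0,0,0,0.06],[0,0,0,0,0,0,0.06],[0,0,0,0,0,0,0.06]]]}}

```text
clock: 15.1
ee_pos: [0.4714, 0.1333, 0.1916]
orientation: [-3.141, 0.001, 1.602]
wrist_force: [-0.3, -0.1, -0.4]
gripper_width: 0.06
grip_force: 0.0
```

```bash
python3 go.py .4735 .1335 .036 1.604
```

```text
[0.0003 0.0022 0.1556] [-0.0003  0.0006 -0.0018]
15.1 [0.4714 0.1333 0.1916] [-3.1413e+00  6.0000e-04  1.6022e+00] [-0.3 -0.1 -0.4] 0.06 0.0
```

Request:
{"fn": "apply_moves", "kwargs": {"targets": [[[0,0.0025,0.05,0,0,0,0.06],[0,0.0025,0.1,0,0,0,0.06],[0,0.0025,0.15,0,0,0,0.06],[0,0.0025,0.185,0,0,0,0.06],[0,0.0025,0.1938,0,0,0,0.06]]]}}

```text
clock: 15.6
ee_pos: [0.4717, 0.1324, 0.0343]
orientation: [-3.137, 0.002, 1.601]
wrist_force: [0.3, 0.6, -0.2]
gripper_width: 0.0599
grip_force: 0.0
```

Request:
{"fn": "apply_moves", "kwargs": {"targets": [[[0,0,0,0,0,0,0.06],[0,0,0,0,0,0,0.06],[0,0,0,0,0,0,0.06]]]}}

```text
clock: 15.9
ee_pos: [0.4747, 0.135, 0.0382]
orientation: [3.139, -0.001, 1.603]
wrist_force: [0.3, 0.2, 0.9]
gripper_width: 0.06
grip_force: 0.0
```

In the tool's units: 0.002 m / 0.8 = 0.0025, -0.001 m / 0.8 = -0.0013.

Request:
{"fn": "apply_moves", "kwargs": {"targets": [[[-0.0013,-0.0013,0.0025,0,0,0,0.06],[-0.0013,-0.0013,0.0025,0,0,0,0.045],[-0.0013,-0.0013,0.0025,0,0,0,0.028],[-0.0013,-0.0013,0.0025,0,0,0,0.022],[-0.0013,-0.0013,0.0025,0,0,0,0.022]]]}}

```text
clock: 16.4
ee_pos: [0.473, 0.1339, 0.0348]
orientation: [3.141, -0.0, 1.604]
wrist_force: [0.6, -0.2, -0.8]
gripper_width: 0.0322
grip_force: 15.0
```

Request:
{"fn": "apply_moves", "kwargs": {"targets": [[[0,0,0,0,0,0,0.022],[0,0,0,0,0,0,0.022]]]}}

```text
clock: 16.6
ee_pos: [0.4729, 0.1338, 0.0347]
orientation: [3.141, -0.0, 1.604]
wrist_force: [1.2, 0.1, 0.9]
gripper_width: 0.0321
grip_force: 14.9
```

```bash
python3 go.py .4385 -.1725 .2 1.604
```

```text
[-0.305  -0.0443 -0.1653] [ 0.0006 -0.0001 -0.0003]
16.6 [0.4729 0.1338 0.0347] [ 3.1410e+00 -1.0000e-04  1.6037e+00] [1.2 0.1 0.9] 0.0321 14.9
```

In the tool's units: -0.165 m / 0.8 = -0.2063, -0.135 m / 0.8 = -0.1688.

Request:
{"fn": "apply_moves", "kwargs": {"targets": [[[0,0,-0.025,0,0,0,0.022],[0,0,-0.0688,0,0,0,0.022],[0,0,-0.1188,0,0,0,0.022],[0,0,-0.1688,0,0,0,0.022],[-0.0313,-0.005,-0.2063,0,0,0,0.022]]]}}

```text
clock: 17.1
ee_pos: [0.4697, 0.1111, 0.2016]
orientation: [3.14, -0.001, 1.608]
wrist_force: [1.1, -0.7, -0.8]
gripper_width: 0.032
grip_force: 14.9
```

In the tool's units: -0.22 m / 0.8 = -0.275, -0.175 m / 0.8 = -0.2188.

Request:
{"fn": "apply_moves", "kwargs": {"targets": [[[-0.05,-0.0075,0,0,0,0,0.022],[-0.1063,-0.015,0,0,0,0,0.022],[-0.1625,-0.0225,0,0,0,0,0.022],[-0.2188,-0.0313,0,0,0,0,0.022],[-0.275,-0.0388,0,0,0,0,0.022]]]}}

```text
clock: 17.6
ee_pos: [0.4446, -0.1137, 0.1996]
orientation: [-3.141, -0.001, 1.604]
wrist_force: [1.2, 0.0, -1.7]
gripper_width: 0.0321
grip_force: 14.9
```

In the tool's units: -0.06 m / 0.8 = -0.075, -0.055 m / 0.8 = -0.0688.

Request:
{"fn": "apply_moves", "kwargs": {"targets": [[[-0.0438,-0.0063,0,0,0,0,0.022],[-0.0688,-0.01,0,0,0,0,0.022],[-0.075,-0.0113,0,0,0,0,0.022],[-0.075,-0.0113,0,0,0,0,0.022],[-0.075,-0.0113,0,0,0,0,0.022]]]}}

```text
clock: 18.1
ee_pos: [0.4387, -0.1711, 0.1994]
orientation: [-3.141, -0.001, 1.605]
wrist_force: [-0.4, 0.3, -1.4]
gripper_width: 0.0321
grip_force: 14.9
```

```bash
python3 go.py .4385 -.1725 .034 1.604
```

```text
[-1.500e-03 -1.000e-04  1.654e-01] [-0.0007 -0.0007  0.0012]
18.1 [ 0.4387 -0.1711  0.1994] [-3.1409e+00 -7.0000e-04  1.6052e+00] [-0.4  0.3 -1.4] 0.0321 14.9
```

In the tool's units: 0.158 m / 0.8 = 0.1975, -0.001 m / 0.8 = -0.0013.

Request:
{"fn": "apply_moves", "kwargs": {"targets": [[[-0.0013,0,0.0563,0,0,0,0.022],[-0.0013,0,0.1125,0,0,0,0.022],[-0.0013,0,0.1625,0,0,0,0.022],[-0.0013,0,0.19,0,0,0,0.022],[-0.0013,0,0.1975,0,0,0,0.022]]]}}

```text
clock: 18.6
ee_pos: [0.4374, -0.1715, 0.0393]
orientation: [-3.137, -0.001, 1.606]
wrist_force: [-0.5, 1.3, -1.0]
gripper_width: 0.0319
grip_force: 14.9
```

In the tool's units: 0.0075 m / 0.8 = 0.0094, 0.006 m / 0.8 = 0.0075.

Request:
{"fn": "apply_moves", "kwargs": {"targets": [[[0,0,0.0038,0,0,0,0.022],[0,0,0.0075,0,0,0,0.022],[0,0,0.0094,0,0,0,0.022],[0,0,0.0094,0,0,0,0.022],[0,0,0.0094,0,0,0,0.022]]]}}

```text
clock: 19.1
ee_pos: [0.4391, -0.1735, 0.0348]
orientation: [3.14, 0.0, 1.604]
wrist_force: [-0.1, 0.2, -0.7]
gripper_width: 0.0318
grip_force: 14.9
```

Request:
{"fn": "apply_moves", "kwargs": {"targets": [[[0,0,0.0013,0,0,0,0.022],[0,0,0.0013,0,0,0,0.022],[0,0,0.0013,0,0,0,0.04],[0,0,0.0013,0,0,0,0.055],[0,0,0.0013,0,0,0,0.055]]]}}

```text
clock: 19.6
ee_pos: [0.4385, -0.1735, 0.0331]
orientation: [-3.141, -0.0, 1.604]
wrist_force: [0.8, -0.1, 0.2]
gripper_width: 0.0522
grip_force: 0.0
```

In the tool's units: -0.155 m / 0.8 = -0.1938, -0.145 m / 0.8 = -0.1813.

Request:
{"fn": "apply_moves", "kwargs": {"targets": [[[0,0,-0.025,0,0,0,0.055],[0,0,-0.075,0,0,0,0.055],[0,0,-0.1313,0,0,0,0.055],[0,0,-0.1813,0,0,0,0.055],[0.0375,0,-0.1938,0,0,0,0.055]]]}}

```text
clock: 20.1
ee_pos: [0.4394, -0.1471, 0.1921]
orientation: [3.135, 0.002, 1.598]
wrist_force: [0.2, 0.4, -0.9]
gripper_width: 0.0553
grip_force: 0.0
```

```bash
python3 go.py .529 .2352 .185 1.604
```

```text
[0.3797 0.1    0.0069] [ 0.0064  0.0021 -0.0058]
20.1 [ 0.4394 -0.1471  0.1921] [3.1352e+00 2.1000e-03 1.5982e+00] [ 0.2  0.4 -0.9] 0.0553 0.0
```

Request:
{"fn": "apply_moves", "kwargs": {"targets": [[[0.0563,0.0138,0,0,0,0,0.068],[0.1125,0.0288,0,0,0,0,0.068],[0.1688,0.0438,0,0,0,0,0.068],[0.225,0.0588,0,0,0,0,0.068],[0.2813,0.0738,0,0,0,0,0.068]]]}}

```text
clock: 20.6
ee_pos: [0.4892, 0.0852, 0.1883]
orientation: [3.141, -0.0, 1.604]
wrist_force: [0.5, -0.4, -0.8]
gripper_width: 0.0681
grip_force: 0.0
```

In the tool's units: 0.153 m / 0.8 = 0.1913, 0.13 m / 0.8 = 0.1625.

Request:
{"fn": "apply_moves", "kwargs": {"targets": [[[0.0563,0.0138,0,0,0,0,0.068],[0.1125,0.0288,0,0,0,0,0.068],[0.1625,0.0438,0,0,0,0,0.068],[0.1913,0.0513,0,0,0,0,0.068],[0.1913,0.0513,0,0,0,0,0.068]]]}}

```text
clock: 21.1
ee_pos: [0.5247, 0.2418, 0.1872]
orientation: [-3.141, -0.0, 1.609]
wrist_force: [-0.0, -0.1, -0.1]
gripper_width: 0.0682
grip_force: 0.0
```

Request:
{"fn": "apply_moves", "kwargs": {"targets": [[[0,0,0,0,0,0,0.068],[0,0,0,0,0,0,0.068],[0,0,0,0,0,0,0.068]]]}}

```text
clock: 21.4
ee_pos: [0.5252, 0.2361, 0.1884]
orientation: [3.142, -0.0, 1.602]
wrist_force: [0.2, 0.4, 0.5]
gripper_width: 0.0681
grip_force: 0.0
```

```bash
python3 go.py .529 .2352 .008 1.604
python3 - <<'E'
from h import *
a=get_image("top");b=get_image("side")
cv2.imwrite("pics/mid.png",np.hstack([cv2.resize(a[150:300,90:430],(790,349))]))
cv2.imwrite("pics/mids.png",cv2.resize(b[110:350,200:340],(350,600)))
ms=masks("black_carton",(.529,.235))
print([(s, fit("black_carton",{s:m},[.529,.235,.036])) for s,m in ms.items()])
E
```

```text
[-0.001   0.0037  0.1804] [ 0.0001 -0.     -0.0023]
21.4 [0.5252 0.2361 0.1884] [ 3.1415 -0.      1.6017] [0.2 0.4 0.5] 0.0681 0.0
[('top', (array([0.52964914, 0.23466817, 0.01914856]), np.float64(0.33369570588525965))), ('side', (array([0.52903833, 0.23484226, 0.02886249]), np.float64(0.03878988158464136)))]
```

View pics/mids.png

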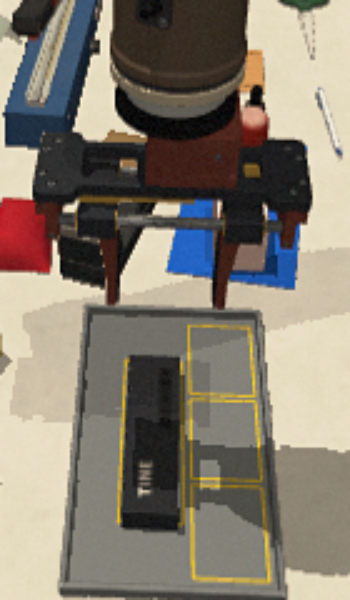

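In the tool's units: 0.155 m / 0.8 = 0.1938, 0.145 m / 0.8 = 0.1813.

Request:
{"fn": "apply_moves", "kwargs": {"targets": [[[0,0.0044,0.05,0,0,0,0.068],[0,0.0044,0.1,0,0,0,0.068],[0,0.0044,0.15,0,0,0,0.068],[0,0.0044,0.1813,0,0,0,0.068],[0,0.0044,0.1938,0,0,0,0.068]]]}}

```text
clock: 22.1
ee_pos: [0.5272, 0.2368, 0.0307]
orientation: [-3.138, 0.002, 1.604]
wrist_force: [0.1, -0.6, 1.0]
gripper_width: 0.0678
grip_force: 0.0
```

Request:
{"fn": "apply_moves", "kwargs": {"targets": [[[0,0,0,0,0,0,0.068],[0,0,0,0,0,0,0.068],[0,0,0,0,0,0,0.068]]]}}

```text
clock: 22.4
ee_pos: [0.5297, 0.2382, 0.0348]
orientation: [3.139, -0.001, 1.604]
wrist_force: [-0.0, -0.1, 0.3]
gripper_width: 0.0683
grip_force: 0.0
```

In the tool's units: 0.0255 m / 0.8 = 0.0319, -0.003 m / 0.8 = -0.0038.

Request:
{"fn": "apply_moves", "kwargs": {"targets": [[[-0.0013,0,0.0125,0,0,0,0.068],[-0.0025,-0.0006,0.0225,0,0,0,0.068],[-0.0038,-0.0006,0.03,0,0,0,0.068],[-0.0038,-0.0006,0.0319,0,0,0,0.068],[-0.0038,-0.0006,0.0319,0,0,0,0.068]]]}}

```text
clock: 22.9
ee_pos: [0.528, 0.2344, 0.0072]
orientation: [-3.141, 0.0, 1.604]
wrist_force: [0.5, -0.5, 0.2]
gripper_width: 0.0678
grip_force: 0.0
```

Request:
{"fn": "apply_moves", "kwargs": {"targets": [[[0,0,0,0,0,0,0.068],[0,0,0,0,0,0,0.055],[0,0,0,0,0,0,0.04],[0,0,0,0,0,0,0.036],[0,0,0,0,0,0,0.036]]]}}

```text
clock: 23.4
ee_pos: [0.5284, 0.2348, 0.0078]
orientation: [3.141, -0.0, 1.604]
wrist_force: [0.4, 0.6, 0.6]
gripper_width: 0.0449
grip_force: 15.0
```

```bash
python3 go.py .529 .2352 .2 1.604
```

```text
[ 0.0005  0.0007 -0.1922] [ 0.0004 -0.0002 -0.0002]
23.4 [0.5284 0.2348 0.0078] [ 3.1412e+00 -2.0000e-04  1.6038e+00] [0.4 0.6 0.6] 0.0449 15.0
```

In the tool's units: -0.18 m / 0.8 = -0.225, -0.14 m / 0.8 = -0.175.

Request:
{"fn": "apply_moves", "kwargs": {"targets": [[[0,0,-0.0188,0,0,0,0.036],[0,0,-0.0625,0,0,0,0.036],[0,0,-0.1188,0,0,0,0.036],[0,0,-0.175,0,0,0,0.036],[-0.025,0,-0.225,0,0,0,0.036]]]}}

```text
clock: 23.9
ee_pos: [0.5286, 0.217, 0.1907]
orientation: [3.141, -0.002, 1.607]
wrist_force: [-0.2, -0.3, 0.4]
gripper_width: 0.0455
grip_force: 15.0
```

In the tool's units: -0.2 m / 0.8 = -0.25, -0.16 m / 0.8 = -0.2, 0.69 rad / 1.5708 = 0.4393.

Request:
{"fn": "apply_moves", "kwargs": {"targets": [[[-0.05,-0.0038,-0.0063,0,0,0.0828,0.036],[-0.1,-0.0075,-0.0125,0,0,0.1719,0.036],[-0.15,-0.0113,-0.0125,0,0,0.261,0.036],[-0.2,-0.015,-0.0125,0,0,0.3501,0.036],[-0.25,-0.0188,-0.0125,0,0,0.4393,0.036]]]}}

```text
clock: 24.4
ee_pos: [0.5201, 0.0127, 0.1988]
orientation: [-3.142, -0.002, 0.908]
wrist_force: [0.1, -1.0, -0.1]
gripper_width: 0.0456
grip_force: 15.0
```

```bash
python3 go.py .5065 -.18 .2 .3 .5065 -.3586 .2 .006
```

```text
[-0.1602  0.1079 -0.0014] [-5.000e-04 -1.500e-03  6.079e-01]
[-0.301   0.2178 -0.0017] [-7.000e-04 -1.400e-03  9.019e-01]
24.4 [0.5201 0.0127 0.1988] [-3.1416e+00 -1.5000e-03  9.0790e-01] [ 0.1 -1.  -0.1] 0.0456 15.0
```

In the tool's units: -0.168 m / 0.8 = -0.21, -0.134 m / 0.8 = -0.1675, 0.66 rad / 1.5708 = 0.4202.

Request:
{"fn": "apply_moves", "kwargs": {"targets": [[[-0.0413,0.0288,0,0,0,0.0828,0.036],[-0.0825,0.0588,0,0,0,0.1719,0.036],[-0.125,0.0888,0,0,0,0.2546,0.036],[-0.1675,0.1188,0,0,0,0.3374,0.036],[-0.21,0.1488,0,0,0,0.4202,0.036]]]}}

```text
clock: 24.9
ee_pos: [0.5117, -0.1928, 0.1987]
orientation: [-3.141, -0.001, 0.249]
wrist_force: [1.3, 0.6, -0.5]
gripper_width: 0.0451
grip_force: 15.0
```

```bash
python3 go.py .5065 -.3586 .2 .006
```

```text
[-0.0459  0.1594 -0.0014] [-0.0009 -0.0012  0.2427]
24.9 [ 0.5117 -0.1928  0.1987] [-3.1409e+00 -1.3000e-03  2.4870e-01] [ 1.3  0.6 -0.5] 0.0451 15.0
```

In the tool's units: 0.159 m / 0.8 = 0.1988, 0.153 m / 0.8 = 0.1913, 0.243 rad / 1.5708 = 0.1547.

Request:
{"fn": "apply_moves", "kwargs": {"targets": [[[-0.0138,0.0488,0,0,0,0.0637,0.036],[-0.0288,0.1,0,0,0,0.1273,0.036],[-0.0425,0.15,0,0,0,0.1547,0.036],[-0.055,0.1913,0,0,0,0.1547,0.036],[-0.0575,0.1988,0,0,0,0.1547,0.036]]]}}

```text
clock: 25.4
ee_pos: [0.5055, -0.3615, 0.1989]
orientation: [3.139, -0.0, 0.005]
wrist_force: [-0.1, -0.4, -0.9]
gripper_width: 0.0452
grip_force: 15.0
```

Request:
{"fn": "apply_moves", "kwargs": {"targets": [[[0,0,0,0,0,0,0.036],[0,0,0,0,0,0,0.036],[0,0,0,0,0,0,0.036],[0,0,0,0,0,0,0.036]]]}}

```text
clock: 25.8
ee_pos: [0.5083, -0.3552, 0.1977]
orientation: [-3.141, -0.0, 0.013]
wrist_force: [-0.2, -0.2, -0.4]
gripper_width: 0.0451
grip_force: 15.0
```

```bash
python3 go.py .5065 -.3586 .008 .006
```

```text
[-0.0019  0.0036  0.1897] [-0.0009 -0.0004  0.0072]
25.8 [ 0.5083 -0.3552  0.1977] [-3.1407e+00 -4.0000e-04  1.3200e-02] [-0.2 -0.2 -0.4] 0.0451 15.0
```

In the tool's units: 0.175 m / 0.8 = 0.2188, 0.16 m / 0.8 = 0.2, 0.007 rad / 1.5708 = 0.0045.

Request:
{"fn": "apply_moves", "kwargs": {"targets": [[[-0.0025,0.0038,0.05,0,0,0.0045,0.036],[-0.0025,0.0038,0.1,0,0,0.0045,0.036],[-0.0025,0.0038,0.15,0,0,0.0045,0.036],[-0.0025,0.0038,0.2,0,0,0.0045,0.036],[-0.0025,0.0038,0.2188,0,0,0.0045,0.036]]]}}

```text
clock: 26.3
ee_pos: [0.5044, -0.3573, 0.0192]
orientation: [-3.139, 0.004, 0.005]
wrist_force: [0.6, -0.0, 0.1]
gripper_width: 0.0453
grip_force: 15.0
```

Request:
{"fn": "apply_moves", "kwargs": {"targets": [[[0,0,0,0,0,0,0.036],[0,0,0,0,0,0,0.036],[0,0,0,0,0,0,0.036],[0,0,0,0,0,0,0.036]]]}}

```text
clock: 26.7
ee_pos: [0.5065, -0.3605, 0.0244]
orientation: [3.14, -0.002, 0.004]
wrist_force: [-0.3, 0.8, -0.7]
gripper_width: 0.0456
grip_force: 15.0
```

```bash
python3 go.py .5065 -.3586 .007 .006
```

```text
[-0.0001 -0.0019  0.0174] [ 0.0012 -0.0025 -0.002 ]
26.7 [ 0.5065 -0.3605  0.0244] [ 3.1404e+00 -2.5000e-03  4.0000e-03] [-0.3  0.8 -0.7] 0.0456 15.0
```

Request:
{"fn": "apply_moves", "kwargs": {"targets": [[[0,-0.0019,0.0075,0,0,0,0.036],[0,-0.0019,0.0138,0,0,0,0.036],[0,-0.0019,0.0188,0,0,0,0.036],[0,-0.0019,0.02,0,0,0,0.036],[0,-0.0019,0.02,0,0,0,0.036]]]}}

```text
clock: 27.2
ee_pos: [0.5055, -0.358, 0.0067]
orientation: [-3.141, 0.0, 0.004]
wrist_force: [-0.1, 1.3, 3.4]
gripper_width: 0.0454
grip_force: 15.0
```

Request:
{"fn": "apply_moves", "kwargs": {"targets": [[[0,0,0,0,0,0,0.036],[0,0,0,0,0,0,0.036]]]}}

```text
clock: 27.4
ee_pos: [0.5055, -0.3581, 0.0067]
orientation: [-3.141, 0.0, 0.004]
wrist_force: [-1.3, 2.8, 5.7]
gripper_width: 0.0451
grip_force: 15.0
```

Touching lightly; release and lift.

In the tool's units: -0.0005 m / 0.8 = -0.0006.

Request:
{"fn": "apply_moves", "kwargs": {"targets": [[[0,0,-0.0006,0,0,0,0.036],[0,0,-0.0006,0,0,0,0.05],[0,0,-0.0006,0,0,0,0.065],[0,0,-0.0006,0,0,0,0.068],[0,0,-0.0006,0,0,0,0.068]]]}}

```text
clock: 27.9
ee_pos: [0.5055, -0.3584, 0.0071]
orientation: [3.142, 0.0, 0.004]
wrist_force: [0.8, -0.9, 0.3]
gripper_width: 0.0668
grip_force: 0.0
```

In the tool's units: -0.19 m / 0.8 = -0.2375, -0.15 m / 0.8 = -0.1875.

Request:
{"fn": "apply_moves", "kwargs": {"targets": [[[0,0,-0.025,0,0,0,0.068],[0,0,-0.075,0,0,0,0.068],[0,0,-0.1313,0,0,0,0.068],[0,0,-0.1875,0,0,0,0.068],[0,0,-0.2375,0,0,0,0.068]]]}}

```text
clock: 28.4
ee_pos: [0.5054, -0.3587, 0.1994]
orientation: [3.141, -0.001, 0.003]
wrist_force: [1.3, 0.4, -0.6]
gripper_width: 0.0677
grip_force: 0.0
```

```bash
python3 go.py .47 -.3 .19 .85 .4385 -.1735 .19 1.604
```

```text
[-0.0352 -0.0588  0.0093] [ 7.000e-04 -3.000e-04 -8.467e-01]
[-0.0662 -0.1854  0.0092] [ 8.0000e-04 -0.0000e+00 -1.6007e+00]
28.4 [ 0.5054 -0.3587  0.1994] [ 3.1411e+00 -6.0000e-04  3.3000e-03] [ 1.3  0.4 -0.6] 0.0677 0.0
```

In the tool's units: -0.08 m / 0.8 = -0.1, -0.03 m / 0.8 = -0.0375, -0.7 rad / 1.5708 = -0.4456.

Request:
{"fn": "apply_moves", "kwargs": {"targets": [[[-0.0063,-0.0188,0,0,0,-0.0891,0.06],[-0.015,-0.0375,0,0,0,-0.1783,0.06],[-0.0225,-0.0625,0,0,0,-0.2674,0.06],[-0.03,-0.0813,0,0,0,-0.3565,0.06],[-0.0375,-0.1,0,0,0,-0.4456,0.06]]]}}

```text
clock: 28.9
ee_pos: [0.4749, -0.2778, 0.1972]
orientation: [3.141, -0.0, 0.71]
wrist_force: [-0.7, 0.8, 0.3]
gripper_width: 0.0601
grip_force: 0.0
```

```bash
python3 go.py .4385 -.1735 .19 1.604
python3 - <<'E'
from h import *
get_image("top");get_image("side")
for k,p,y in(("black_carton",(.506,-.359),-1.566),("dropper_bottle",(.439,-.173),0),("pink_carton",(.455,-.028),.036),("rollon_bottle",(.446,-.113),0)):
    print(k,[(s, fit(k,{s:m},[*p,y],dz=-.001,yaw=k[0] in"bp")) for s,m in masks(k,p).items()])
E
```

```text
[ 0.0403 -0.1028  0.0072] [ 2.000e-04 -2.000e-04 -8.943e-01]
28.9 [ 0.4749 -0.2778  0.1972] [ 3.1415e+00 -2.0000e-04  7.0970e-01] [-0.7  0.8  0.3] 0.0601 0.0
black_carton [('top', (array([ 0.57395444, -0.35705668, -1.72465222]), np.float64(0.7240009458500828))), ('side', (array([ 0.49864483, -0.3593061 , -1.57551599]), np.float64(0.212460345435319)))]
dropper_bottle [('top', (array([ 0.43867401, -0.17202426,  0.        ]), np.float64(0.1476652516676774))), ('side', (array([ 0.4286183 , -0.28166916,  0.        ]), np.float64(0.8017258679510335)))]
pink_carton [('top', (array([ 0.45265231, -0.02562271,  0.03710222]), np.float64(0.09679156728475802))), ('side', (array([ 0.45433284, -0.02718702,  0.01536823]), np.float64(0.0464060898843508)))]
rollon_bottle [('top', (array([ 0.44430687, -0.11121213,  0.        ]), np.float64(0.11503067484662577))), ('side', (array([ 0.44140236, -0.14072476,  0.        ]), np.float64(0.40844553243574055)))]
```

In the tool's units: -0.1 m / 0.8 = -0.125, -0.08 m / 0.8 = -0.1, -0.7 rad / 1.5708 = -0.4456.

Request:
{"fn": "apply_moves", "kwargs": {"targets": [[[0.01,-0.025,0,0,0,-0.0891,0.06],[0.02,-0.05,0,0,0,-0.1783,0.06],[0.03,-0.075,0,0,0,-0.2674,0.06],[0.04,-0.1,0,0,0,-0.3565,0.06],[0.05,-0.125,0,0,0,-0.4456,0.06]]]}}

```text
clock: 29.9
ee_pos: [0.4407, -0.1759, 0.1971]
orientation: [-3.142, 0.0, 1.408]
wrist_force: [0.2, 1.0, 0.5]
gripper_width: 0.0597
grip_force: 0.0
```

```bash
python3 go.py .4385 -.1735 .19 1.604
```

```text
[ 0.0021 -0.0026  0.0071] [-1.000e-04  3.000e-04 -1.957e-01]
29.9 [ 0.4407 -0.1759  0.1971] [-3.1416e+00  3.0000e-04  1.4083e+00] [0.2 1.  0.5] 0.0597 0.0
```

In the tool's units: -0.0025 m / 0.8 = -0.0031, 0.002 m / 0.8 = 0.0025, -0.196 rad / 1.5708 = -0.1248.

Request:
{"fn": "apply_moves", "kwargs": {"targets": [[[0.0025,-0.0031,0,0,0,-0.0637,0.06],[0.0025,-0.0031,0,0,0,-0.1248,0.06],[0.0025,-0.0031,0,0,0,-0.1248,0.06],[0.0025,-0.0031,0,0,0,-0.1248,0.06],[0.0025,-0.0031,0,0,0,-0.1248,0.06]]]}}

```text
clock: 30.4
ee_pos: [0.4389, -0.1744, 0.1971]
orientation: [-3.141, 0.0, 1.597]
wrist_force: [0.1, 0.1, -0.0]
gripper_width: 0.0598
grip_force: 0.0
```

```bash
python3 go.py .4385 -.1735 .0335 1.604
python3 - <<'E'
from h import *
a=get_image("top");b=get_image("side")
cv2.imwrite("pics/b1.png",np.hstack([cv2.resize(a[150:290,220:420],None,fx=2,fy=2),cv2.resize(b[120:260,230:330],None,fx=2,fy=2)]))
k="black_carton"
for n in("top","side"):
    L=outline_of(n,k)
    for d in L[:3]: print(n,d["bbox"],d["score"],fit(k,{n:d["mask"]},[.506,-.359,-1.566],dz=-.001))
E
```

```text
[ 0.0009 -0.0003  0.1636] [-0.0002  0.0002 -0.0072]
30.4 [ 0.4389 -0.1744  0.1971] [-3.1414e+00  2.0000e-04  1.5968e+00] [ 0.1  0.1 -0. ] 0.0598 0.0
top [379.3, 183.0, 399.1, 192.9] 0.42 (array([ 0.52461256, -0.36048003, -1.56407581]), np.float64(0.9078953440081214))
top [175.7, 124.6, 199.2, 152.7] 0.17 (array([ 0.506, -0.359, -1.566]), np.float64(1.0))
side [254.7, 125.6, 301.8, 143.2] 0.84 (array([ 0.50238717, -0.35702421, -1.5785067 ]), np.float64(0.15623356128353494))
side [269.8, 165.2, 323.8, 226.3] 0.25 (array([ 0.506, -0.359, -1.566]), np.float64(1.0))
```

View pics/b1.png

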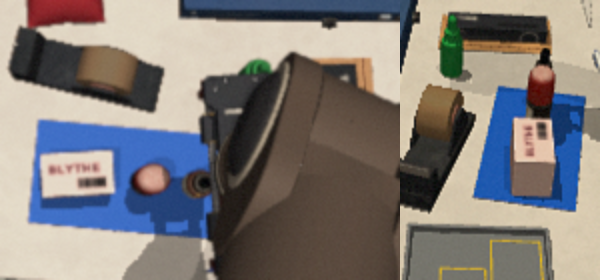

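In the tool's units: 0.162 m / 0.8 = 0.2025, 0.15 m / 0.8 = 0.1875, -0.007 rad / 1.5708 = -0.0045.

Request:
{"fn": "apply_moves", "kwargs": {"targets": [[[0.0013,0,0.05,0,0,-0.0045,0.06],[0.0013,0,0.1,0,0,-0.0045,0.06],[0.0013,0,0.15,0,0,-0.0045,0.06],[0.0013,0,0.1875,0,0,-0.0045,0.06],[0.0013,0,0.2025,0,0,-0.0045,0.06]]]}}

```text
clock: 31.1
ee_pos: [0.4373, -0.1726, 0.0327]
orientation: [-3.137, -0.001, 1.606]
wrist_force: [-0.4, 0.0, -0.4]
gripper_width: 0.06
grip_force: 0.0
```

Request:
{"fn": "apply_moves", "kwargs": {"targets": [[[0,0,0,0,0,0,0.06],[0,0,0,0,0,0,0.06],[0,0,0,0,0,0,0.06],[0,0,0,0,0,0,0.06],[0,0,0,0,0,0,0.06]]]}}

```text
clock: 31.6
ee_pos: [0.4395, -0.173, 0.036]
orientation: [3.14, 0.0, 1.607]
wrist_force: [-0.9, 0.7, 0.2]
gripper_width: 0.0601
grip_force: 0.0
```

```bash
python3 go.py .4385 -.1735 .0332 1.604
```

```text
[-0.0005 -0.001   0.0028] [0.0018 0.0001 0.003 ]
31.6 [ 0.4395 -0.173   0.036 ] [3.1398e+00 1.0000e-04 1.6070e+00] [-0.9  0.7  0.2] 0.0601 0.0
```

In the tool's units: 0.0025 m / 0.8 = 0.0031, -0.001 m / 0.8 = -0.0013.

Request:
{"fn": "apply_moves", "kwargs": {"targets": [[[-0.0006,-0.0013,0.0031,0,0,0,0.06],[-0.0006,-0.0013,0.0031,0,0,0,0.045],[-0.0006,-0.0013,0.0031,0,0,0,0.028],[-0.0006,-0.0013,0.0031,0,0,0,0.022],[-0.0006,-0.0013,0.0031,0,0,0,0.022]]]}}

```text
clock: 32.1
ee_pos: [0.4383, -0.1736, 0.0327]
orientation: [3.141, 0.0, 1.607]
wrist_force: [0.3, -0.1, 0.3]
gripper_width: 0.0322
grip_force: 15.1
```

Request:
{"fn": "apply_moves", "kwargs": {"targets": [[[0,0,0,0,0,0,0.022],[0,0,0,0,0,0,0.022]]]}}

```text
clock: 32.3
ee_pos: [0.4381, -0.1736, 0.0327]
orientation: [3.141, 0.0, 1.607]
wrist_force: [0.8, 0.2, -0.3]
gripper_width: 0.0319
grip_force: 14.9
```

```bash
python3 go.py .4729 .1338 .2 1.604
```

```text
[ 0.3059  0.0459 -0.1673] [0.0003 0.0001 0.0028]
32.3 [ 0.4381 -0.1736  0.0327] [3.1413e+00 1.0000e-04 1.6068e+00] [ 0.8  0.2 -0.3] 0.0319 14.9
```

In the tool's units: -0.165 m / 0.8 = -0.2063, 0.004 m / 0.8 = 0.005.

Request:
{"fn": "apply_moves", "kwargs": {"targets": [[[0,0,-0.025,0,0,0,0.022],[0,0,-0.0688,0,0,0,0.022],[0,0,-0.1188,0,0,0,0.022],[0,0,-0.1688,0,0,0,0.022],[0.0313,0.005,-0.2063,0,0,0,0.022]]]}}

```text
clock: 32.8
ee_pos: [0.4406, -0.1512, 0.1999]
orientation: [3.14, 0.002, 1.602]
wrist_force: [1.3, 1.0, -1.4]
gripper_width: 0.0319
grip_force: 14.9
```

In the tool's units: 0.22 m / 0.8 = 0.275, 0.175 m / 0.8 = 0.2188.

Request:
{"fn": "apply_moves", "kwargs": {"targets": [[[0.05,0.0075,0,0,0,0,0.022],[0.1063,0.015,0,0,0,0,0.022],[0.1625,0.0225,0,0,0,0,0.022],[0.2188,0.0313,0,0,0,0,0.022],[0.275,0.04,0,0,0,0,0.022]]]}}

```text
clock: 33.3
ee_pos: [0.4646, 0.0743, 0.1977]
orientation: [-3.141, -0.0, 1.607]
wrist_force: [0.9, 0.4, -0.5]
gripper_width: 0.0319
grip_force: 14.9
```

In the tool's units: 0.061 m / 0.8 = 0.0763, 0.055 m / 0.8 = 0.0688.

Request:
{"fn": "apply_moves", "kwargs": {"targets": [[[0.0438,0.0063,0,0,0,0,0.022],[0.0688,0.01,0,0,0,0,0.022],[0.0763,0.0125,0,0,0,0,0.022],[0.0763,0.0125,0,0,0,0,0.022],[0.0763,0.0125,0,0,0,0,0.022]]]}}

```text
clock: 33.8
ee_pos: [0.4727, 0.1323, 0.1975]
orientation: [-3.141, 0.001, 1.605]
wrist_force: [0.3, -0.1, -0.5]
gripper_width: 0.0319
grip_force: 14.9
```

```bash
python3 go.py .4729 .1338 .034 1.604;  python3 - <<'E'
from h import *
a=get_image("top");b=get_image("side")
cv2.imwrite("pics/b2.png",np.hstack([cv2.resize(a[150:290,220:420],None,fx=2,fy=2),cv2.resize(b[120:260,230:330],None,fx=2,fy=2)]))
for n in("top","side"):
  for k,p in(("black_carton",[.506,-.359,-1.566]),("shipping_board",[.5065,-.3586,1.576])):
    L=outline_of(n,k)
    for d in L[:1]: print(n,k,d["bbox"],d["score"],fit(k,{n:d["mask"]},p,dz=-.001))
E
```

```text
[0.0016 0.0003 0.1635] [-0.0005  0.0007  0.0011]
33.8 [0.4727 0.1323 0.1975] [-3.1411e+00  7.0000e-04  1.6051e+00] [ 0.3 -0.1 -0.5] 0.0319 14.9
top shipping_board [369.1, 177.2, 411.2, 248.6] 0.94 (array([ 0.50551593, -0.35948469,  1.56151235]), np.float64(0.4881887990632108))
side black_carton [255.5, 125.7, 293.6, 143.1] 0.49 (array([ 0.50980208, -0.35790625, -1.57797917]), np.float64(0.85823721053095))
```

View pics/b2.png

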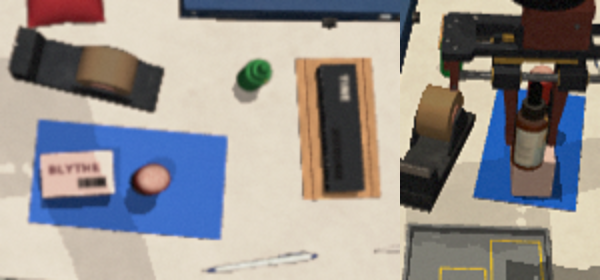

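In the tool's units: 0.152 m / 0.8 = 0.19, 0.147 m / 0.8 = 0.1838.

Request:
{"fn": "apply_moves", "kwargs": {"targets": [[[0.0006,0,0.05,0,0,0,0.022],[0.0006,0,0.1063,0,0,0,0.022],[0.0006,0,0.1563,0,0,0,0.022],[0.0006,0,0.1838,0,0,0,0.022],[0.0006,0,0.19,0,0,0,0.022]]]}}

```text
clock: 34.6
ee_pos: [0.4712, 0.1335, 0.0434]
orientation: [-3.138, 0.002, 1.606]
wrist_force: [0.7, 0.4, -0.2]
gripper_width: 0.0319
grip_force: 14.9
```

Request:
{"fn": "apply_moves", "kwargs": {"targets": [[[0,0,0,0,0,0,0.022],[0,0,0,0,0,0,0.022],[0,0,0,0,0,0,0.022],[0,0,0,0,0,0,0.022],[0,0,0,0,0,0,0.022]]]}}

```text
clock: 35.1
ee_pos: [0.4733, 0.1347, 0.0464]
orientation: [3.14, -0.001, 1.607]
wrist_force: [0.5, 0.6, -1.1]
gripper_width: 0.0317
grip_force: 14.9
```

```bash
python3 go.py .4729 .1338 .034 1.604
```

```text
[-0.0009 -0.0004  0.0124] [ 0.0013 -0.0008  0.003 ]
35.1 [0.4733 0.1347 0.0464] [ 3.1403e+00 -8.0000e-04  1.6070e+00] [ 0.5  0.6 -1.1] 0.0317 14.9
```

In the tool's units: 0.012 m / 0.8 = 0.015, -0.001 m / 0.8 = -0.0013.

Request:
{"fn": "apply_moves", "kwargs": {"targets": [[[-0.0013,0,0.0063,0,0,0,0.022],[-0.0013,0,0.0113,0,0,0,0.022],[-0.0013,0,0.0144,0,0,0,0.022],[-0.0013,0,0.015,0,0,0,0.022],[-0.0013,0,0.015,0,0,0,0.022]]]}}

```text
clock: 35.6
ee_pos: [0.4728, 0.1333, 0.0335]
orientation: [-3.141, 0.0, 1.607]
wrist_force: [0.5, -0.9, -0.4]
gripper_width: 0.0316
grip_force: 15.0
```

Request:
{"fn": "apply_moves", "kwargs": {"targets": [[[0,0,0,0,0,0,0.022],[0,0,0,0,0,0,0.022],[0,0,0,0,0,0,0.022]]]}}

```text
clock: 35.9
ee_pos: [0.4728, 0.1335, 0.0336]
orientation: [3.142, -0.0, 1.607]
wrist_force: [-0.8, 1.1, -0.9]
gripper_width: 0.0317
grip_force: 15.0
```

Request:
{"fn": "apply_moves", "kwargs": {"targets": [[[0,0,0,0,0,0,0.03],[0,0,0,0,0,0,0.036],[0,0,0,0,0,0,0.045],[0,0,0,0,0,0,0.055],[0,0,0,0,0,0,0.055]]]}}

```text
clock: 36.4
ee_pos: [0.4729, 0.1334, 0.0337]
orientation: [3.141, -0.0, 1.607]
wrist_force: [-0.8, -0.0, 0.8]
gripper_width: 0.0542
grip_force: 0.0
```

In the tool's units: -0.16 m / 0.8 = -0.2, -0.145 m / 0.8 = -0.1813.

Request:
{"fn": "apply_moves", "kwargs": {"targets": [[[0,0,-0.025,0,0,0,0.06],[0,0,-0.075,0,0,0,0.06],[0,0,-0.1313,0,0,0,0.06],[0,0,-0.1813,0,0,0,0.06],[-0.0375,0,-0.2,0,0,0,0.06]]]}}

```text
clock: 36.9
ee_pos: [0.4756, 0.1068, 0.1972]
orientation: [3.137, -0.003, 1.612]
wrist_force: [0.4, -0.4, -1.0]
gripper_width: 0.0598
grip_force: 0.0
```

```bash
python3 go.py .4457 -.1133 .19 1.604
```

```text
[-0.2187 -0.0389  0.0063] [ 0.0049 -0.0032  0.008 ]
36.9 [0.4756 0.1068 0.1972] [ 3.1366 -0.0032  1.612 ] [ 0.4 -0.4 -1. ] 0.0598 0.0
```

In the tool's units: -0.216 m / 0.8 = -0.27, -0.036 m / 0.8 = -0.045, 0.003 rad / 1.5708 = 0.0019.

Request:
{"fn": "apply_moves", "kwargs": {"targets": [[[-0.0563,-0.0088,0,0,0,0,0.06],[-0.1125,-0.0175,0,0,0,0,0.06],[-0.1688,-0.0275,0,0,0,0,0.06],[-0.225,-0.0375,0,0,0,0,0.06],[-0.27,-0.045,0,0,0,0.0019,0.06]]]}}

```text
clock: 37.4
ee_pos: [0.4449, -0.1162, 0.1939]
orientation: [3.141, -0.0, 1.602]
wrist_force: [-0.2, -0.7, -1.0]
gripper_width: 0.0599
grip_force: 0.0
```

Request:
{"fn": "apply_moves", "kwargs": {"targets": [[[0,0,0,0,0,0,0.06],[0,0,0,0,0,0,0.06],[0,0,0,0,0,0,0.06],[0,0,0,0,0,0,0.06]]]}}

```text
clock: 37.8
ee_pos: [0.446, -0.1124, 0.1935]
orientation: [-3.141, -0.0, 1.606]
wrist_force: [-0.5, 0.1, -0.6]
gripper_width: 0.0601
grip_force: 0.0
```

```bash
python3 go.py .4457 -.1133 .0365 1.604
```

```text
[-0.0009 -0.0003  0.157 ] [-0.0002 -0.0003  0.0021]
37.8 [ 0.446  -0.1124  0.1935] [-3.1414e+00 -3.0000e-04  1.6061e+00] [-0.5  0.1 -0.6] 0.0601 0.0
```

In the tool's units: 0.155 m / 0.8 = 0.1938, 0.147 m / 0.8 = 0.1838.

Request:
{"fn": "apply_moves", "kwargs": {"targets": [[[-0.0006,0,0.05,0,0,0,0.06],[-0.0006,0,0.1,0,0,0,0.06],[-0.0006,0,0.15,0,0,0,0.06],[-0.0006,0,0.1838,0,0,0,0.06],[-0.0006,0,0.1938,0,0,0,0.06]]]}}

```text
clock: 38.3
ee_pos: [0.4442, -0.113, 0.0362]
orientation: [-3.137, -0.0, 1.606]
wrist_force: [-0.0, -0.5, 1.1]
gripper_width: 0.0601
grip_force: 0.0
```

Request:
{"fn": "apply_moves", "kwargs": {"targets": [[[0,0,0,0,0,0,0.06],[0,0,0,0,0,0,0.06],[0,0,0,0,0,0,0.06],[0,0,0,0,0,0,0.06],[0,0,0,0,0,0,0.06]]]}}

```text
clock: 38.8
ee_pos: [0.4464, -0.1141, 0.0394]
orientation: [3.14, -0.0, 1.604]
wrist_force: [-0.2, -0.6, 0.3]
gripper_width: 0.06
grip_force: 0.0
```

```bash
python3 go.py .4457 -.1133 .0365 1.604
```

```text
[ 0.0008 -0.0006  0.0029] [ 0.0017 -0.0002  0.0001]
38.8 [ 0.4464 -0.1141  0.0394] [ 3.1399e+00 -2.0000e-04  1.6041e+00] [-0.2 -0.6  0.3] 0.06 0.0
```

In the tool's units: 0.0028 m / 0.8 = 0.0035, 0.0008 m / 0.8 = 0.001.

Request:
{"fn": "apply_moves", "kwargs": {"targets": [[[0.001,-0.0008,0.0035,0,0,0,0.06],[0.001,-0.0008,0.0035,0,0,0,0.05],[0.001,-0.0008,0.0035,0,0,0,0.035],[0.001,-0.0008,0.0035,0,0,0,0.025],[0.001,-0.0008,0.0035,0,0,0,0.025]]]}}

```text
clock: 39.3
ee_pos: [0.4452, -0.1135, 0.0358]
orientation: [3.141, 0.0, 1.604]
wrist_force: [0.9, -0.5, -0.4]
gripper_width: 0.0338
grip_force: 15.0
```

Request:
{"fn": "apply_moves", "kwargs": {"targets": [[[0,0,0,0,0,0,0.025],[0,0,0,0,0,0,0.025],[0,0,0,0,0,0,0.025]]]}}

```text
clock: 39.6
ee_pos: [0.4451, -0.1135, 0.0358]
orientation: [-3.142, 0.0, 1.604]
wrist_force: [1.3, -0.1, -0.7]
gripper_width: 0.034
grip_force: 15.0
```

```bash
python3 go.py .4667 .2247 .2 1.604
```

```text
[ 0.3373  0.0327 -0.1642] [-0.0001  0.     -0.0002]
39.6 [ 0.4451 -0.1135  0.0358] [-3.1415  0.      1.6038] [ 1.3 -0.1 -0.7] 0.034 15.0
```

In the tool's units: -0.164 m / 0.8 = -0.205, -0.135 m / 0.8 = -0.1688.

Request:
{"fn": "apply_moves", "kwargs": {"targets": [[[0,0,-0.025,0,0,0,0.025],[0,0,-0.0688,0,0,0,0.025],[0,0,-0.1188,0,0,0,0.025],[0,0,-0.1688,0,0,0,0.025],[0.0375,0.0038,-0.205,0,0,0,0.025]]]}}

```text
clock: 40.1
ee_pos: [0.4472, -0.0865, 0.2023]
orientation: [3.139, 0.001, 1.598]
wrist_force: [0.6, 0.6, -1.3]
gripper_width: 0.0338
grip_force: 15.0
```

In the tool's units: 0.22 m / 0.8 = 0.275, 0.175 m / 0.8 = 0.2188.

Request:
{"fn": "apply_moves", "kwargs": {"targets": [[[0.05,0.0038,0,0,0,0,0.025],[0.1063,0.01,0,0,0,0,0.025],[0.1625,0.015,0,0,0,0,0.025],[0.2188,0.0213,0,0,0,0,0.025],[0.275,0.0263,0,0,0,0,0.025]]]}}

```text
clock: 40.6
ee_pos: [0.4605, 0.139, 0.2]
orientation: [3.141, -0.0, 1.604]
wrist_force: [1.3, -0.2, -0.9]
gripper_width: 0.0335
grip_force: 15.0
```

In the tool's units: 0.087 m / 0.8 = 0.1088, 0.07 m / 0.8 = 0.0875.

Request:
{"fn": "apply_moves", "kwargs": {"targets": [[[0.05,0.005,0,0,0,0,0.025],[0.0875,0.0088,0,0,0,0,0.025],[0.1088,0.0106,0,0,0,0,0.025],[0.1088,0.0106,0,0,0,0,0.025],[0.1088,0.0106,0,0,0,0,0.025]]]}}

```text
clock: 41.1
ee_pos: [0.4665, 0.2229, 0.1996]
orientation: [-3.141, 0.001, 1.603]
wrist_force: [0.1, -0.6, -0.4]
gripper_width: 0.0338
grip_force: 15.0
```

```bash
python3 go.py .4667 .2247 .037 1.604
```

```text
[0.002  0.0003 0.1626] [-0.0005  0.0011 -0.0012]
41.1 [0.4665 0.2229 0.1996] [-3.1411e+00  1.1000e-03  1.6028e+00] [ 0.1 -0.6 -0.4] 0.0338 15.0
```

In the tool's units: 0.152 m / 0.8 = 0.19, 0.0005 m / 0.8 = 0.0006.

Request:
{"fn": "apply_moves", "kwargs": {"targets": [[[0.0006,0,0.05,0,0,0,0.025],[0.0006,0,0.1063,0,0,0,0.025],[0.0006,0,0.1563,0,0,0,0.025],[0.0006,0,0.1838,0,0,0,0.025],[0.0006,0,0.19,0,0,0,0.025]]]}}

```text
clock: 41.6
ee_pos: [0.4653, 0.2218, 0.0458]
orientation: [-3.138, 0.003, 1.601]
wrist_force: [-0.3, 1.1, -0.5]
gripper_width: 0.0337
grip_force: 15.0
```

Request:
{"fn": "apply_moves", "kwargs": {"targets": [[[0,0,0,0,0,0,0.025],[0,0,0,0,0,0,0.025],[0,0,0,0,0,0,0.025],[0,0,0,0,0,0,0.025],[0,0,0,0,0,0,0.025]]]}}

```text
clock: 42.1
ee_pos: [0.4668, 0.2253, 0.0486]
orientation: [3.14, -0.001, 1.604]
wrist_force: [-0.2, -0.0, -0.4]
gripper_width: 0.0341
grip_force: 15.0
```

```bash
python3 go.py .4667 .2247 .037 1.604
```

```text
[-0.0006 -0.0001  0.0116] [ 0.0011 -0.0009  0.    ]
42.1 [0.4668 0.2253 0.0486] [ 3.1405e+00 -9.0000e-04  1.6040e+00] [-0.2 -0.  -0.4] 0.0341 15.0
```

In the tool's units: 0.0115 m / 0.8 = 0.0144, 0.011 m / 0.8 = 0.0138.

Request:
{"fn": "apply_moves", "kwargs": {"targets": [[[-0.0006,0,0.0063,0,0,0,0.025],[-0.0006,0,0.0113,0,0,0,0.025],[-0.0006,0,0.0138,0,0,0,0.025],[-0.0006,0,0.0144,0,0,0,0.025],[-0.0006,0,0.0144,0,0,0,0.025]]]}}

```text
clock: 42.6
ee_pos: [0.4666, 0.2245, 0.0366]
orientation: [-3.142, -0.0, 1.604]
wrist_force: [-1.7, -1.2, 7.5]
gripper_width: 0.0335
grip_force: 15.0
```

Request:
{"fn": "apply_moves", "kwargs": {"targets": [[[0,0,0,0,0,0,0.025],[0,0,0,0,0,0,0.025],[0,0,0,0,0,0,0.025]]]}}

```text
clock: 42.9
ee_pos: [0.4666, 0.2244, 0.0366]
orientation: [-3.142, -0.0, 1.604]
wrist_force: [-1.5, -0.3, 5.7]
gripper_width: 0.0337
grip_force: 15.0
```

In the tool's units: -0.0005 m / 0.8 = -0.0006.

Request:
{"fn": "apply_moves", "kwargs": {"targets": [[[0,0,-0.0006,0,0,0,0.031],[0,0,-0.0006,0,0,0,0.038],[0,0,-0.0006,0,0,0,0.048],[0,0,-0.0006,0,0,0,0.056],[0,0,-0.0006,0,0,0,0.056]]]}}

```text
clock: 43.4
ee_pos: [0.4664, 0.2245, 0.0368]
orientation: [-3.141, 0.0, 1.604]
wrist_force: [-1.2, 0.9, 0.1]
gripper_width: 0.0551
grip_force: 0.0
```

In the tool's units: -0.16 m / 0.8 = -0.2, -0.145 m / 0.8 = -0.1813.

Request:
{"fn": "apply_moves", "kwargs": {"targets": [[[0,0,-0.025,0,0,0,0.066],[0,0,-0.075,0,0,0,0.066],[0,0,-0.1313,0,0,0,0.066],[0,0,-0.1813,0,0,0,0.066],[-0.0375,0,-0.2,0,0,0,0.066]]]}}

```text
clock: 43.9
ee_pos: [0.4688, 0.1983, 0.2005]
orientation: [3.137, -0.004, 1.609]
wrist_force: [-0.4, -1.0, 0.2]
gripper_width: 0.0662
grip_force: 0.0
```

Request:
{"fn": "apply_moves", "kwargs": {"targets": [[[-0.0563,-0.0038,0,0,0,0,0.066],[-0.1125,-0.0088,0,0,0,0,0.066],[-0.1688,-0.0138,0,0,0,0,0.066],[-0.225,-0.0188,0,0,0,0,0.066],[-0.2763,-0.0238,0,0,0,0,0.066]]]}}

```text
clock: 44.4
ee_pos: [0.4553, -0.0291, 0.1971]
orientation: [3.141, -0.0, 1.603]
wrist_force: [0.3, 0.6, 0.6]
gripper_width: 0.0659
grip_force: 0.0
```

Request:
{"fn": "apply_moves", "kwargs": {"targets": [[[0,0,0,0,0,0,0.066],[0,0,0,0,0,0,0.066],[0,0,0,0,0,0,0.066],[0,0,0,0,0,0,0.066]]]}}

```text
clock: 44.8
ee_pos: [0.4559, -0.0256, 0.1967]
orientation: [-3.141, -0.0, 1.606]
wrist_force: [-0.6, 0.7, -0.5]
gripper_width: 0.0661
grip_force: 0.0
```

```bash
python3 go.py .4549 -.0279 .0335 1.604
```

```text
[-0.0023 -0.001   0.1632] [-0.0003 -0.0001  0.0022]
44.8 [ 0.4559 -0.0256  0.1967] [-3.1413e+00 -1.0000e-04  1.6062e+00] [-0.6  0.7 -0.5] 0.0661 0.0
```

In the tool's units: 0.16 m / 0.8 = 0.2, 0.15 m / 0.8 = 0.1875.

Request:
{"fn": "apply_moves", "kwargs": {"targets": [[[-0.0019,-0.0006,0.05,0,0,0,0.066],[-0.0019,-0.0006,0.1,0,0,0,0.066],[-0.0019,-0.0006,0.15,0,0,0,0.066],[-0.0019,-0.0006,0.1875,0,0,0,0.066],[-0.0019,-0.0006,0.2,0,0,0,0.066]]]}}

```text
clock: 45.3
ee_pos: [0.4536, -0.0276, 0.0342]
orientation: [-3.137, 0.001, 1.606]
wrist_force: [-0.0, 0.1, -0.0]
gripper_width: 0.0663
grip_force: 0.0
```

Request:
{"fn": "apply_moves", "kwargs": {"targets": [[[0,0,0,0,0,0,0.066],[0,0,0,0,0,0,0.066],[0,0,0,0,0,0,0.066],[0,0,0,0,0,0,0.066],[0,0,0,0,0,0,0.066]]]}}

```text
clock: 45.8
ee_pos: [0.4559, -0.0283, 0.0377]
orientation: [3.14, -0.001, 1.604]
wrist_force: [0.4, 0.6, 0.2]
gripper_width: 0.0659
grip_force: 0.0
```

```bash
python3 go.py .4549 -.0279 .0335 1.604
```

```text
[ 0.0004 -0.001   0.0042] [ 0.0017 -0.0005  0.0001]
45.8 [ 0.4559 -0.0283  0.0377] [ 3.1399e+00 -5.0000e-04  1.6041e+00] [0.4 0.6 0.2] 0.0659 0.0
```

In the tool's units: 0.004 m / 0.8 = 0.005, -0.001 m / 0.8 = -0.0013.

Request:
{"fn": "apply_moves", "kwargs": {"targets": [[[0.0005,-0.0013,0.005,0,0,0,0.066],[0.0005,-0.0013,0.005,0,0,0,0.066],[0.0005,-0.0013,0.005,0,0,0,0.055],[0.0005,-0.0013,0.005,0,0,0,0.04],[0.0005,-0.0013,0.005,0,0,0,0.04]]]}}

```text
clock: 46.3
ee_pos: [0.4545, -0.0282, 0.0329]
orientation: [3.141, 0.0, 1.604]
wrist_force: [0.5, -0.2, -0.4]
gripper_width: 0.0498
grip_force: 15.0
```

Request:
{"fn": "apply_moves", "kwargs": {"targets": [[[0,0,0,0,0,0,0.04],[0,0,0,0,0,0,0.04],[0,0,0,0,0,0,0.04]]]}}

```text
clock: 46.6
ee_pos: [0.4543, -0.0282, 0.0328]
orientation: [3.142, 0.0, 1.604]
wrist_force: [1.2, -0.3, -0.7]
gripper_width: 0.0503
grip_force: 15.0
```

```bash
python3 go.py .4649 .3126 .2 1.604
```

```text
[ 0.3403  0.0218 -0.1672] [ 0.      0.     -0.0002]
46.6 [ 0.4543 -0.0282  0.0328] [3.1416 0.     1.6038] [ 1.2 -0.3 -0.7] 0.0503 15.0
```

In the tool's units: -0.167 m / 0.8 = -0.2088, -0.135 m / 0.8 = -0.1688.

Request:
{"fn": "apply_moves", "kwargs": {"targets": [[[0,0,-0.025,0,0,0,0.04],[0,0,-0.0688,0,0,0,0.04],[0,0,-0.1188,0,0,0,0.04],[0,0,-0.1688,0,0,0,0.04],[0.0375,0.0025,-0.2088,0,0,0,0.04]]]}}

```text
clock: 47.1
ee_pos: [0.4552, -0.0013, 0.202]
orientation: [3.14, 0.001, 1.598]
wrist_force: [1.4, 0.8, -1.7]
gripper_width: 0.0501
grip_force: 15.0
```

In the tool's units: 0.22 m / 0.8 = 0.275, 0.175 m / 0.8 = 0.2188.

Request:
{"fn": "apply_moves", "kwargs": {"targets": [[[0.05,0.0038,0,0,0,0,0.04],[0.1063,0.0075,0,0,0,0,0.04],[0.1625,0.0113,0,0,0,0,0.04],[0.2188,0.015,0,0,0,0,0.04],[0.275,0.0175,0,0,0,0,0.04]]]}}

```text
clock: 47.6
ee_pos: [0.4615, 0.2239, 0.1998]
orientation: [-3.141, -0.0, 1.604]
wrist_force: [0.3, -0.1, -0.3]
gripper_width: 0.0504
grip_force: 15.0
```

In the tool's units: 0.09 m / 0.8 = 0.1125, 0.07 m / 0.8 = 0.0875.

Request:
{"fn": "apply_moves", "kwargs": {"targets": [[[0.05,0.0038,0,0,0,0,0.04],[0.0875,0.0063,0,0,0,0,0.04],[0.1125,0.0075,0,0,0,0,0.04],[0.1125,0.0075,0,0,0,0,0.04],[0.1125,0.0075,0,0,0,0,0.04]]]}}

```text
clock: 48.1
ee_pos: [0.4651, 0.3111, 0.1995]
orientation: [-3.141, 0.001, 1.603]
wrist_force: [0.4, -0.6, -0.7]
gripper_width: 0.0501
grip_force: 15.0
```

```bash
python3 go.py .4649 .3124 .034 1.604
```

```text
[ 1.500e-03 -1.000e-04  1.655e-01] [-0.0005  0.0014 -0.0008]
48.1 [0.4651 0.3111 0.1995] [-3.1411e+00  1.4000e-03  1.6032e+00] [ 0.4 -0.6 -0.7] 0.0501 15.0
```

In the tool's units: 0.155 m / 0.8 = 0.1938, 0.0005 m / 0.8 = 0.0006.

Request:
{"fn": "apply_moves", "kwargs": {"targets": [[[0.0006,-0.0003,0.05,0,0,0,0.04],[0.0006,-0.0003,0.1063,0,0,0,0.04],[0.0006,-0.0003,0.1563,0,0,0,0.04],[0.0006,-0.0003,0.1875,0,0,0,0.04],[0.0006,-0.0003,0.1938,0,0,0,0.04]]]}}

```text
clock: 48.6
ee_pos: [0.4637, 0.3095, 0.0424]
orientation: [-3.138, 0.004, 1.601]
wrist_force: [-0.2, 0.4, -1.5]
gripper_width: 0.0502
grip_force: 15.0
```

Request:
{"fn": "apply_moves", "kwargs": {"targets": [[[0,0,0,0,0,0,0.04],[0,0,0,0,0,0,0.04],[0,0,0,0,0,0,0.04],[0,0,0,0,0,0,0.04],[0,0,0,0,0,0,0.04]]]}}

```text
clock: 49.1
ee_pos: [0.4652, 0.3133, 0.0457]
orientation: [3.141, -0.001, 1.604]
wrist_force: [-0.3, -0.2, -1.7]
gripper_width: 0.0496
grip_force: 15.0
```

```bash
python3 go.py .4649 .3124 .034 1.604
```

```text
[-0.0009 -0.0003  0.0117] [ 0.001  -0.0011  0.0001]
49.1 [0.4652 0.3133 0.0457] [ 3.1406e+00 -1.1000e-03  1.6041e+00] [-0.3 -0.2 -1.7] 0.0496 15.0
```

In the tool's units: 0.0115 m / 0.8 = 0.0144, 0.011 m / 0.8 = 0.0138.

Request:
{"fn": "apply_moves", "kwargs": {"targets": [[[-0.001,0,0.0063,0,0,0,0.04],[-0.001,0,0.0113,0,0,0,0.04],[-0.001,0,0.0138,0,0,0,0.04],[-0.001,0,0.0144,0,0,0,0.04],[-0.001,0,0.0144,0,0,0,0.04]]]}}

```text
clock: 49.6
ee_pos: [0.4646, 0.3119, 0.0338]
orientation: [-3.141, -0.0, 1.604]
wrist_force: [-2.4, -2.0, 8.1]
gripper_width: 0.0501
grip_force: 15.0
```

Request:
{"fn": "apply_moves", "kwargs": {"targets": [[[0,0,0,0,0,0,0.04],[0,0,0,0,0,0,0.04],[0,0,0,0,0,0,0.04]]]}}

```text
clock: 49.9
ee_pos: [0.4646, 0.3119, 0.0337]
orientation: [-3.141, 0.0, 1.604]
wrist_force: [-2.5, -0.3, 9.4]
gripper_width: 0.0502
grip_force: 15.0
```

Release, rise, then move away over the mat side toward the robot for a clear view.

Request:
{"fn": "apply_moves", "kwargs": {"targets": [[[0,0,-0.001,0,0,0,0.047],[0,0,-0.001,0,0,0,0.054],[0,0,-0.001,0,0,0,0.062],[0,0,-0.001,0,0,0,0.066],[0,0,-0.001,0,0,0,0.066]]]}}

```text
clock: 50.4
ee_pos: [0.4649, 0.312, 0.0341]
orientation: [3.142, 0.0, 1.604]
wrist_force: [-0.0, 0.4, -0.5]
gripper_width: 0.066
grip_force: 0.0
```

In the tool's units: -0.19 m / 0.8 = -0.2375, -0.15 m / 0.8 = -0.1875.

Request:
{"fn": "apply_moves", "kwargs": {"targets": [[[0,0,-0.025,0,0,0,0.066],[0,0,-0.075,0,0,0,0.066],[0,0,-0.1313,0,0,0,0.066],[0,0,-0.1875,0,0,0,0.066],[0,0,-0.2375,0,0,0,0.066]]]}}

```text
clock: 50.9
ee_pos: [0.465, 0.3119, 0.2264]
orientation: [3.141, -0.001, 1.603]
wrist_force: [1.3, -0.0, 0.3]
gripper_width: 0.0663
grip_force: 0.0
```

In the tool's units: -0.225 m / 0.8 = -0.2813, -0.18 m / 0.8 = -0.225.

Request:
{"fn": "apply_moves", "kwargs": {"targets": [[[-0.0563,0,0,0,0,0,0.066],[-0.1125,0,0,0,0,0,0.066],[-0.1688,0,0,0,0,0,0.066],[-0.225,0,0,0,0,0,0.066],[-0.2813,0,0,0,0,0,0.066]]]}}

```text
clock: 51.4
ee_pos: [0.4721, 0.0855, 0.2243]
orientation: [3.141, -0.001, 1.604]
wrist_force: [1.6, -1.6, 0.1]
gripper_width: 0.0658
grip_force: 0.0
```

In the tool's units: -0.2 m / 0.8 = -0.25, -0.18 m / 0.8 = -0.225.

Request:
{"fn": "apply_moves", "kwargs": {"targets": [[[-0.0563,0,0,0,0,0,0.066],[-0.1125,0,0,0,0,0,0.066],[-0.1688,0,0,0,0,0,0.066],[-0.225,0,0,0,0,0,0.066],[-0.25,0,0,0,0,0,0.066]]]}}

```text
clock: 51.9
ee_pos: [0.4783, -0.1171, 0.2246]
orientation: [3.141, 0.001, 1.599]
wrist_force: [0.1, -0.4, 0.6]
gripper_width: 0.0658
grip_force: 0.0
```

Run:
```python
from h import *
import pickle
m0=pickle.load(open("masks0.pkl","rb"))
a=get_image("top");b=get_image("side")
cv2.imwrite("pics/e.png",np.hstack([cv2.resize(a[160:270,90:230],(560,440)),cv2.resize(b[220:360,210:330],(240,280)) if 0 else cv2.resize(b[210:350,235:325],(226,440)).copy()[:,:226]]))
for k,p in(("pink_carton",(.465,.3135)),("rollon_bottle",(.467,.224)),("dropper_bottle",(.473,.134))):
    for n,m in masks(k,p).items():
        f=lambda M:fit(k,{n:M},[*p,.036],yaw=k[0]=="p")[0].round(4)
        print(k,n,"before",f(m0[k][n]),"after",f(m))
for d in outline_of("top","black_carton")[:1]: print(d["score"],fit("black_carton",{"top":d["mask"]},[.506,-.359,-1.566],dz=-.001))
print(monitor.get_state()["clock"])
```

```text
pink_carton top before [0.4646 0.3135 0.0375] after [0.4631 0.314  0.0414]
pink_carton side before [0.4654 0.3134 0.0109] after [0.4636 0.3126 0.0299]
rollon_bottle top before [0.4678 0.2241 0.036 ] after [0.4638 0.2234 0.036 ]
rollon_bottle side before [0.4662 0.2216 0.036 ] after [0.464 0.217 0.036]
dropper_bottle top before [0.4726 0.1344 0.036 ] after [0.472  0.1321 0.036 ]
dropper_bottle side before [0.4739 0.1271 0.036 ] after [0.4714 0.1308 0.036 ]
0.72 (array([ 0.506, -0.359, -1.566]), np.float64(1.0))
52.35
```

View pics/e.png

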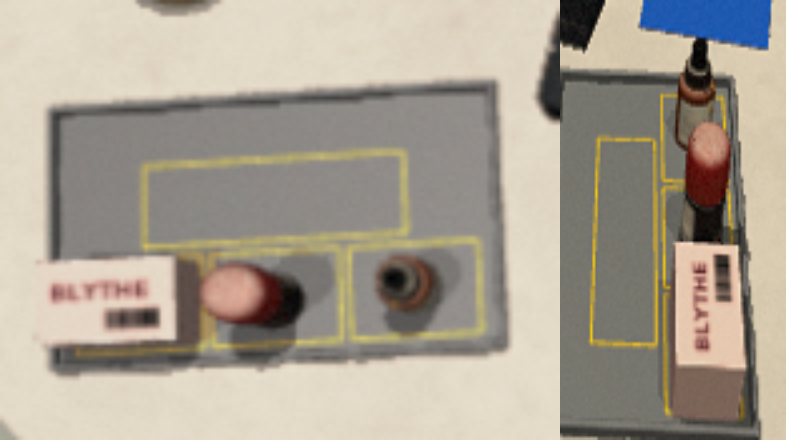

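Run:
```python
from h import *
for n in("top","side"):
    o=cv2.imread(f"pics/{n}0.png");c=cv2.resize(get_image(n),(800,600))
    if n=="top":cv2.imwrite("pics/final.png",c)
    for k,p,z in(("pink",(.465,.3135),.064),("roll",(.467,.224),.10),("drop",(.473,.134),.09),("tray",(.57,.1),.014)):
        u,v=(proj(n,[*p,z])[0]*1.5625).round().astype(int);w=16
        r=cv2.matchTemplate(cv2.resize(c[v-w-12:v+w+12,u-w-12:u+w+12],None,fx=4,fy=4),cv2.resize(o[v-w:v+w,u-w:u+w],None,fx=4,fy=4),cv2.TM_CCOEFF_NORMED)
        _,s,_,l=cv2.minMaxLoc(r);d=np.array(l)/4-12
        q=unproj(n,np.array([[u,v],[u+d[0],v+d[1]]])/1.5625,z);print(n,k,d,round(s,2),((q[1]-q[0])*1000).round(1))
```

```text
top pink [0.25 1.5 ] 0.99 [-2.3 -0.5  0. ]
top roll [0.   1.25] 0.98 [-1.8 -0.   0. ]
top drop [0.25 0.75] 0.98 [-1.1 -0.4  0. ]
top tray [0. 0.] 1.0 [0. 0. 0.]
side pink [1.75 0.  ] 1.0 [-2.1 -0.2  0. ]
side roll [1.25 0.  ] 0.95 [-1.6 -0.1  0. ]
side drop [1. 0.] 0.99 [-1.4 -0.1  0. ]
side tray [0. 0.] 1.0 [0. 0. 0.]
```

View pics/final.png

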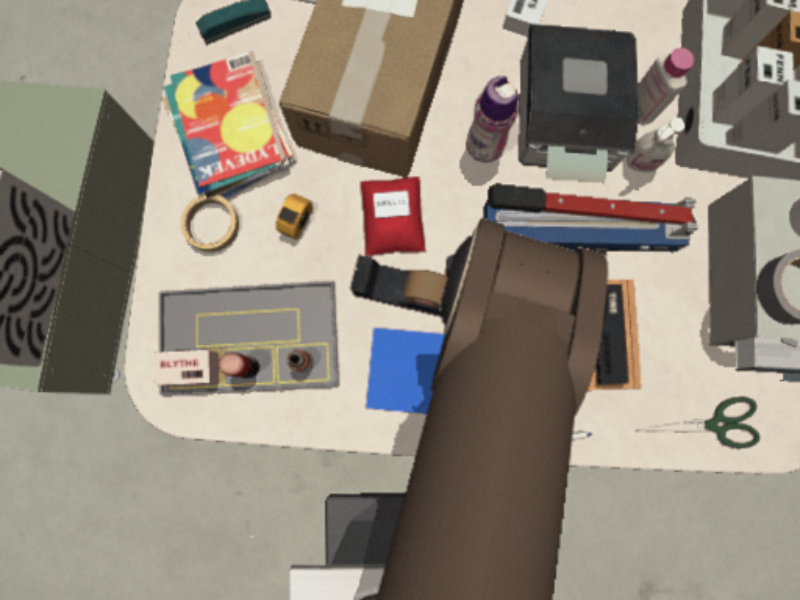

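```bash
python3 -c "
from cell import job
print(job.job_done())"
```

```text
the job is handed in; nothing more can be done
None
```

The job is handed in at about 52 s of the 131 s allowed: the black carton lies flat in the middle of the shipping board, lengthwise, and only then did the three go back from the mat, upright and about 1–2 mm from where they stood, with the pink carton the same way round.

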